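Dock a batch of joystick modules and eject them again

TASK

Take every joystick module from the black tray and lay each in a bay of its own in the dock fixture (any bay), lying flat between the guide pins with its round stick toward the hinge. Then pull the sprung press frame down by its handle to its stop so that the modules are pushed home into the wells, keep it down for two seconds for the contact check, and ease it slowly all the way back up without letting it fly. Then push the eject pedal right down to its stop so the modules come up again, let it return, and lay all the modules flat, side by side, back in the tray; do not disturb the timer, the pump bottle or the tweezers.

Things in the scene. Friction and masses are not known exactly. Their poses are not given: they have to be found in the camera images.
- fixture: fixed three-bay dock, steel box 170 (x) x 220 (y) mm, aluminium deck 62 mm above the bench; origin under its centre, x to the back (hinge side), y left, z up. Wells 73 x 47 mm (module + 5 mm), 72 mm apart in y, each ringed by 6 mm round-topped pins 9.5 mm high: on the long sides 26 mm before and behind the bay centre (46 mm free between them for fingers), on the short sides 10 mm left and right of it
- bay_1_stick (a point): stick end of the left bay (marked by a black dot on the deck): where the module's _stick point must be. 14 mm behind the bay centre (toward the hinge) and 68 mm above the bench, the height of a module's centre when it lies there raised (underside 1 mm above the deck); the bay's long side runs along the fixture's x
- bay_2_stick (a point): stick end of the middle bay (marked by a black dot on the deck): where the module's _stick point must be. 14 mm behind the bay centre (toward the hinge) and 68 mm above the bench, the height of a module's centre when it lies there raised (underside 1 mm above the deck); the bay's long side runs along the fixture's x
- bay_3_stick (a point): stick end of the right bay (marked by a black dot on the deck): where the module's _stick point must be. 14 mm behind the bay centre (toward the hinge) and 68 mm above the bench, the height of a module's centre when it lies there raised (underside 1 mm above the deck); the bay's long side runs along the fixture's x
- module_1_centre (a point): joystick module 1 (may be absent): beige plate 68 x 42 x 6 mm, about 30 g, with a round black stick hub on one half (10 mm high) and a flat connector block on the other (9 mm). Pick it up across the 42 mm width. This point is its centre, 5 mm above its underside; its y axis runs along the 68 mm length toward the stick end, z up.
- module_1_stick (a point): point on module 1 under its round stick hub, 14 mm from the module's centre toward the stick end, 5 mm above the underside
- module_2_centre (a point): joystick module 2 (may be absent): beige plate 68 x 42 x 6 mm, about 30 g, with a round black stick hub on one half (10 mm high) and a flat connector block on the other (9 mm). Pick it up across the 42 mm width. This point is its centre, 5 mm above its underside; its y axis runs along the 68 mm length toward the stick end, z up.
- module_2_stick (a point): point on module 2 under its round stick hub, 14 mm from the module's centre toward the stick end, 5 mm above the underside
- module_3_centre (a point): joystick module 3 (may be absent): beige plate 68 x 42 x 6 mm, about 30 g, with a round black stick hub on one half (10 mm high) and a flat connector block on the other (9 mm). Pick it up across the 42 mm width. This point is its centre, 5 mm above its underside; its y axis runs along the 68 mm length toward the stick end, z up.
- module_3_stick (a point): point on module 3 under its round stick hub, 14 mm from the module's centre toward the stick end, 5 mm above the underside
- module_4_centre (a point): joystick module 4 (may be absent): beige plate 68 x 42 x 6 mm, about 30 g, with a round black stick hub on one half (10 mm high) and a flat connector block on the other (9 mm). Pick it up across the 42 mm width. This point is its centre, 5 mm above its underside; its y axis runs along the 68 mm length toward the stick end, z up.
- module_4_stick (a point): point on module 4 under its round stick hub, 14 mm from the module's centre toward the stick end, 5 mm above the underside
- press (a joint): press frame, hinged at the back of the fixture, rad: 0 = raised (rest, 10 degrees past upright), 1.75 = down at its stop (level). A spring pushes it up all the time (about 2 N at the handle near the top, 5 N at the bottom, some 4 N more while pushing modules home); let go, it flies up. Its six black bars push the modules about 12 mm down
- press_handle (a point): centre of the press frame's handle: black rubber round bar, 20 mm thick, 130 mm long along the fixture's y, between two aluminium arms, 165 mm from the hinge axis. It can turn between the fingers as the frame swings. 246 mm above the bench when raised, 84 mm when down
- press_hinge (a point): middle of the frame's hinge axis, 84 mm above the bench, 68 mm behind the fixture's centre; the axis runs along the fixture's y. At joint value q the handle centre lies from here -165*cos(1.75-q) mm along the fixture's x and +165*sin(1.75-q) mm up
- nest (a joint): lift plate that carries the modules in all three wells, m: 0 = raised, -0.012 = pushed down by the press frame. It is stiff (4 to 9 N to move) and stays where it is put; with it down the modules lie below the deck, out of the fingers' reach; the pedal lifts it again
- pedal (a joint): eject pedal at the front of the fixture, rad: 0 = up (rest), 0.33 = down at its stop. Sprung: it comes back when let go. Needs about 2 N to start and 12 N at the bottom, straight down on the tread
- pedal_tread (a point): top centre of the pedal's black ribbed tread, 42 x 58 mm (fixture's x by y), 138 mm in front of the fixture's centre, about 42 mm above the bench at rest; it goes down about 22 mm on an arc about a pivot 72 mm in front of the fixture's centre
- board_tray: fixed black tray with a grey liner, inside 158 (x) x 190 (y) mm, over the rim 173 x 205; rim 15 mm high; the liner, on which modules lie, is 5 mm above the bench; origin under its centre. Modules lie about 39 mm either side of the centre in x and 44 mm in y, length along the tray's x; room for four
- timer: bystander: white bench timer with a dark display, 32 x 58 x 45 mm, origin under its centre; leave alone
- pump_bottle: bystander: pump bottle with a blue collar, 62 mm across, 122 mm high, origin under its centre; leave alone
- tweezers: bystander: light metal tweezers lying flat, 13 x 120 x 10 mm, origin under its centre; leave alone
There are look-alikes about, which are no part of the job. What is shaped like the part that bears module_3_centre but orange is not meant.

How it is judged:
On the way, in this order (a step that is already met when the one before it is completed fails the run):
1. every module present lies flat in a bay, raised, its stick toward the hinge (((horizontal distance between module_1_stick and bay_1_stick below 0.006 m and z of module_1_centre in the frame of bay_1_stick between -0.006 and 0.003 m) or (horizontal distance between module_1_stick and bay_2_stick below 0.006 m and z of module_1_centre in the frame of bay_2_stick between -0.006 and 0.003 m) or (horizontal distance between module_1_stick and bay_3_stick below 0.006 m and z of module_1_centre in the frame of bay_3_stick between -0.006 and 0.003 m)) and angle between each of module_1_centre, module_2_centre, module_3_centre, module_4_centre's own z axis and vertical below 0.08 rad and ((horizontal distance between module_2_stick and bay_1_stick below 0.006 m and z of module_2_centre in the frame of bay_1_stick between -0.006 and 0.003 m) or (horizontal distance between module_2_stick and bay_2_stick below 0.006 m and z of module_2_centre in the frame of bay_2_stick between -0.006 and 0.003 m) or (horizontal distance between module_2_stick and bay_3_stick below 0.006 m and z of module_2_centre in the frame of bay_3_stick between -0.006 and 0.003 m)) and ((horizontal distance between module_3_stick and bay_1_stick below 0.006 m and z of module_3_centre in the frame of bay_1_stick between -0.006 and 0.003 m) or (horizontal distance between module_3_stick and bay_2_stick below 0.006 m and z of module_3_centre in the frame of bay_2_stick between -0.006 and 0.003 m) or (horizontal distance between module_3_stick and bay_3_stick below 0.006 m and z of module_3_centre in the frame of bay_3_stick between -0.006 and 0.003 m)) and ((horizontal distance between module_4_stick and bay_1_stick below 0.006 m and z of module_4_centre in the frame of bay_1_stick between -0.006 and 0.003 m) or (horizontal distance between module_4_stick and bay_2_stick below 0.006 m and z of module_4_centre in the frame of bay_2_stick between -0.006 and 0.003 m) or (horizontal distance between module_4_stick and bay_3_stick below 0.006 m and z of module_4_centre in the frame of bay_3_stick between -0.006 and 0.003 m))), for 0.2 s.
2. the press frame is held down at its stop for 1.5 s, the modules pushed home in the wells (value of joint press above 1.69 rad and ((horizontal distance between module_1_stick and bay_1_stick below 0.006 m and z of module_1_centre in the frame of bay_1_stick between -0.016 and -0.009 m) or (horizontal distance between module_1_stick and bay_2_stick below 0.006 m and z of module_1_centre in the frame of bay_2_stick between -0.016 and -0.009 m) or (horizontal distance between module_1_stick and bay_3_stick below 0.006 m and z of module_1_centre in the frame of bay_3_stick between -0.016 and -0.009 m)) and angle between each of module_1_centre, module_2_centre, module_3_centre, module_4_centre's own z axis and vertical below 0.08 rad and ((horizontal distance between module_2_stick and bay_1_stick below 0.006 m and z of module_2_centre in the frame of bay_1_stick between -0.016 and -0.009 m) or (horizontal distance between module_2_stick and bay_2_stick below 0.006 m and z of module_2_centre in the frame of bay_2_stick between -0.016 and -0.009 m) or (horizontal distance between module_2_stick and bay_3_stick below 0.006 m and z of module_2_centre in the frame of bay_3_stick between -0.016 and -0.009 m)) and ((horizontal distance between module_3_stick and bay_1_stick below 0.006 m and z of module_3_centre in the frame of bay_1_stick between -0.016 and -0.009 m) or (horizontal distance between module_3_stick and bay_2_stick below 0.006 m and z of module_3_centre in the frame of bay_2_stick between -0.016 and -0.009 m) or (horizontal distance between module_3_stick and bay_3_stick below 0.006 m and z of module_3_centre in the frame of bay_3_stick between -0.016 and -0.009 m)) and ((horizontal distance between module_4_stick and bay_1_stick below 0.006 m and z of module_4_centre in the frame of bay_1_stick between -0.016 and -0.009 m) or (horizontal distance between module_4_stick and bay_2_stick below 0.006 m and z of module_4_centre in the frame of bay_2_stick between -0.016 and -0.009 m) or (horizontal distance between module_4_stick and bay_3_stick below 0.006 m and z of module_4_centre in the frame of bay_3_stick between -0.016 and -0.009 m))), for 1.5 s.
3. the press frame is back up, the modules still home in the wells (value of joint press below 0.12 rad and ((horizontal distance between module_1_stick and bay_1_stick below 0.006 m and z of module_1_centre in the frame of bay_1_stick between -0.016 and -0.009 m) or (horizontal distance between module_1_stick and bay_2_stick below 0.006 m and z of module_1_centre in the frame of bay_2_stick between -0.016 and -0.009 m) or (horizontal distance between module_1_stick and bay_3_stick below 0.006 m and z of module_1_centre in the frame of bay_3_stick between -0.016 and -0.009 m)) and angle between each of module_1_centre, module_2_centre, module_3_centre, module_4_centre's own z axis and vertical below 0.08 rad and ((horizontal distance between module_2_stick and bay_1_stick below 0.006 m and z of module_2_centre in the frame of bay_1_stick between -0.016 and -0.009 m) or (horizontal distance between module_2_stick and bay_2_stick below 0.006 m and z of module_2_centre in the frame of bay_2_stick between -0.016 and -0.009 m) or (horizontal distance between module_2_stick and bay_3_stick below 0.006 m and z of module_2_centre in the frame of bay_3_stick between -0.016 and -0.009 m)) and ((horizontal distance between module_3_stick and bay_1_stick below 0.006 m and z of module_3_centre in the frame of bay_1_stick between -0.016 and -0.009 m) or (horizontal distance between module_3_stick and bay_2_stick below 0.006 m and z of module_3_centre in the frame of bay_2_stick between -0.016 and -0.009 m) or (horizontal distance between module_3_stick and bay_3_stick below 0.006 m and z of module_3_centre in the frame of bay_3_stick between -0.016 and -0.009 m)) and ((horizontal distance between module_4_stick and bay_1_stick below 0.006 m and z of module_4_centre in the frame of bay_1_stick between -0.016 and -0.009 m) or (horizontal distance between module_4_stick and bay_2_stick below 0.006 m and z of module_4_centre in the frame of bay_2_stick between -0.016 and -0.009 m) or (horizontal distance between module_4_stick and bay_3_stick below 0.006 m and z of module_4_centre in the frame of bay_3_stick between -0.016 and -0.009 m))), for 0.2 s.
4. the pedal is pressed to its stop and the modules have come up (value of joint pedal above 0.305 rad and ((horizontal distance between module_1_stick and bay_1_stick below 0.006 m and z of module_1_centre in the frame of bay_1_stick between -0.003 and 0.006 m) or (horizontal distance between module_1_stick and bay_2_stick below 0.006 m and z of module_1_centre in the frame of bay_2_stick between -0.003 and 0.006 m) or (horizontal distance between module_1_stick and bay_3_stick below 0.006 m and z of module_1_centre in the frame of bay_3_stick between -0.003 and 0.006 m)) and ((horizontal distance between module_2_stick and bay_1_stick below 0.006 m and z of module_2_centre in the frame of bay_1_stick between -0.003 and 0.006 m) or (horizontal distance between module_2_stick and bay_2_stick below 0.006 m and z of module_2_centre in the frame of bay_2_stick between -0.003 and 0.006 m) or (horizontal distance between module_2_stick and bay_3_stick below 0.006 m and z of module_2_centre in the frame of bay_3_stick between -0.003 and 0.006 m)) and ((horizontal distance between module_3_stick and bay_1_stick below 0.006 m and z of module_3_centre in the frame of bay_1_stick between -0.003 and 0.006 m) or (horizontal distance between module_3_stick and bay_2_stick below 0.006 m and z of module_3_centre in the frame of bay_2_stick between -0.003 and 0.006 m) or (horizontal distance between module_3_stick and bay_3_stick below 0.006 m and z of module_3_centre in the frame of bay_3_stick between -0.003 and 0.006 m)) and ((horizontal distance between module_4_stick and bay_1_stick below 0.006 m and z of module_4_centre in the frame of bay_1_stick between -0.003 and 0.006 m) or (horizontal distance between module_4_stick and bay_2_stick below 0.006 m and z of module_4_centre in the frame of bay_2_stick between -0.003 and 0.006 m) or (horizontal distance between module_4_stick and bay_3_stick below 0.006 m and z of module_4_centre in the frame of bay_3_stick between -0.003 and 0.006 m))), for 0.2 s.
At the end, for the whole second after the job is handed in: Every module present lies in the tray (centre within 60 mm of the tray's centre in the tray's x and 78 mm in its y, lying on the tray's liner, less than 0.08 rad from level); the press frame is back up (joint under 0.12 rad) and the pedal is back up (joint under 0.04 rad) (x of module_1_centre in the frame of board_tray between -0.06 and 0.06 m and y of module_1_centre in the frame of board_tray between -0.078 and 0.078 m and z of each of module_1_centre, module_2_centre, module_3_centre, module_4_centre in the frame of board_tray below 0.014 m and angle between each of module_1_centre, module_2_centre, module_3_centre, module_4_centre's own z axis and vertical below 0.08 rad and x of module_2_centre in the frame of board_tray between -0.06 and 0.06 m and y of module_2_centre in the frame of board_tray between -0.078 and 0.078 m and x of module_3_centre in the frame of board_tray between -0.06 and 0.06 m and y of module_3_centre in the frame of board_tray between -0.078 and 0.078 m and x of module_4_centre in the frame of board_tray between -0.06 and 0.06 m and y of module_4_centre in the frame of board_tray between -0.078 and 0.078 m and value of joint press below 0.12 rad and value of joint pedal below 0.04 rad); the robot touches nothing.
It fails at once if the press frame flies back up (faster than 2 rad/s) (value of joint press above 0.3 rad and velocity of joint press below -2 rad/s).
It fails at once if the bench timer pushed more than 30 mm or tipped over (distance of timer from where it was at the start of the episode above 0.03 m or angle between timer's own z axis and vertical above 0.5 rad).
It fails at once if the pump bottle pushed more than 30 mm or tipped over (distance of pump_bottle from where it was at the start of the episode above 0.03 m or angle between pump_bottle's own z axis and vertical above 0.5 rad).
It fails at once if the tweezers pushed more than 30 mm (distance of tweezers from where it was at the start of the episode above 0.03 m).
Of module_1, module_2, module_3, module_4 only 2 to 3 are there at a start; the rules pass over those that are not, and their reading is None.
At some moment in a run one of module_1, module_2, module_3, module_4 may be knocked a few centimetres aside while the robot is not near it.
It also fails if it takes over 210 s, if anything falls off the work surface, if the arm or the gripper's body presses on something with over 40 N, if the wrist force passes 120 N, or if a joint passes its speed limit or range.

ROBOT

A 6-joint arm with a two-finger parallel gripper is mounted at the origin on a cart in front of the work surface, level with it; the furniture and walls round the work are solid. World frame = base frame: x ahead of the robot, y to its left, z up, the work surface at z = 0. Lengths are in m, angles in rad, forces in N, time in s.
With the tool pointing down it reaches from about 0.35 to 0.775 m from the base axis. Payload 7.3 kg.
Tool frame: the origin (TCP) lies between the finger pads; the fingertips stand 22 mm ahead of it and the grasp point (between the pads) lies 3 mm ahead of it; z points along the fingers, y is the direction in which the jaws open and shut (so a half turn about z gives the same grasp; the last joint's range is limited). The gripper opens to 92 mm and grips with 3 to 60 N. Pads are 19 mm wide; open, the fingers measure 130 mm over their backs; the gripper's body (75 mm by 190 mm) begins 47 mm behind the grasp point.
Start: joints at [1.077, 0.342, 1.524, -0, 1.275, -0.146], TCP at [0.179, 0.494, 0.216] pointing down, gripper open.
Joint ranges: [-2.53, 2.53], [-0.77, 2.02], [0.04, 2.7], [-1, 4.14], [0.28, 2.66], [-3.11, 3.11]. Speed limits (rad/s): [2.57, 2.57, 3.14, 3.14, 3.14, 3.14].

INTERFACE

Orientations are given as a 3x3 rotation matrix whose columns are the frame's x, y, z axes.
In Python, from bench import manip gives the robot as it stands.
- The arm moves only by the tool drive_tool, never from a script. Its arguments are lists of equal length, an entry for each row: "claw": the gripper command: -1 is shut, 1 is fully open, values between are in proportion; "delta_pos": the shift along the tool's x, y, z in cm, a list of three; "yaw": the turn about the tool's z in degrees. In form: {"claw": [claw, ...], "delta_pos": [[x, y, z], ...], "yaw": [yaw, ...]}. A call has 1 to 5 rows; each row is the pose to reach, as a shift and turn from the pose measured when the call began, along the tool's axes at that moment; what a row does not reach only later rows make up. A row lasts 1/8 s, in which the tool goes at most 62.5 mm and 10.7 degrees, less where a joint would pass 70% of its speed; a pose out of reach is approached as far as the arm can. A call with a gripper value outside its range is refused whole. The fingers move at their own pace and stop on an object; "force" is the grip in N (left out, the last holds). Time passes only in rows, so rows that repeat a pose let the fingers close. It gives the time, the measured TCP pose, the force and the opening at its end, in the units of the state.
- manip.get_obs(): the state, without advancing time (a new reading comes with each control period).
- manip.snapshot(name): name is "scene" or "top" or "wrist"; returns the picture (384x512x3 uint8, blue, green, red); there is no depth.
- manip.get_calibration(name): a dict with "mtx" (3x3 intrinsics, pixels), "R" (3x3) and "t" (3): a world point X has camera coordinates R X + t; the wrist camera has in their place "tool_from_camera" (4x4, takes a point from camera to tool coordinates, whose origin is the TCP and whose axes are the flange's). Camera axes: x right, y down, z forward; pixel columns grow to the right and rows downward; lengths in m; the calibration is good to about 2 mm. A picture is of the moment at which its call begins: read the wrist's pose just before it. get_calibration takes no time and is no camera call.
- manip.close_job(): hands the job in, once; it reports no verdict.
The state is a dict: "time": time; "qpos": joint angles; "joint_vel": joint speeds; "joint_efforts": joint torques, N m; "position": TCP position; "tcp_rot": TCP orientation; "force": force on the tool from outside, world axes, zero at the start; "wrist_torque": the same for the moment, N m; "grip_width": finger opening in m.
Only numpy, scipy, OpenCV 4.12 (cv2) and the standard library are available. Lean on these libraries where they do the work, as an engineer would, in place of code of your own. Each camera call takes 0.05 s, during which the arm holds its last target.

## Working session

There is one attempt and no reset: what is moved stays moved. The work goes in short steps, Python scripts to look and compute and a tool call to move; the robot and the scene stay as the last step left them, time stands still between calls to the robot, and variables do not carry over. Pictures are saved under pics/ and viewed, and the job is handed in when it is done.

Besides the shell and the picture viewer there is one more tool, called after "Emit:" as a command line: name --pt "numbers of a row" for each row, then --argument value for the rest. drive_tool: Moves the arm, as the interface text tells. Its arguments: {"type":"object","properties":{"claw":{"type":"array","items":{"type":"number"}},"delta_pos":{"type":"array","items":{"type":"array","items":{"type":"number"}}},"yaw":{"type":"array","items":{"type":"number"}},"force":{"type":"number"}},"required":["claw","delta_pos","yaw"]}

```bash
ls; mkdir -p pics; python3 - <<'E'
from bench import manip
import cv2,numpy as np
o=manip.get_obs()
for k,v in o.items(): print(k,np.round(v,4).tolist())
for n in ["scene","top","wrist"]:
    cv2.imwrite(f"pics/{n}0.png",manip.snapshot(n)); c=manip.get_calibration(n)
    for k,v in c.items(): print(n,k,np.round(v,4).tolist())
E
```

```text
pics
time 0.0
qpos [1.077, 0.3427, 1.525, -0.0, 1.2754, -0.146]
joint_vel [0.0009, 0.0001, 0.0018, -0.0001, 0.0018, 0.0016]
joint_efforts [-0.0018, -43.1252, -24.4211, 0.0715, 0.0562, -0.0001]
position [0.1787, 0.4932, 0.2153]
tcp_rot [[-0.9401, 0.3408, -0.0007], [0.3408, 0.9401, -0.0014], [0.0002, -0.0015, -1.0]]
force [-0.4837, -0.035, -0.354]
wrist_torque [-0.0133, 0.0038, -0.0477]
grip_width 0.0919
scene mtx [[421.9199, 0.0, 261.3879], [0.0, 421.9199, 188.2711], [0.0, 0.0, 1.0]]
scene R [[-0.8581, -0.5133, -0.0079], [-0.3691, 0.6276, -0.6855], [0.3568, -0.5854, -0.728]]
scene t [0.5557, 0.1663, 1.3515]
top mtx [[483.3752, 0.0, 252.2101], [0.0, 483.3752, 188.6087], [0.0, 0.0, 1.0]]
top R [[0.0093, -1.0, 0.0023], [-0.9842, -0.0096, -0.1765], [0.1765, -0.0006, -0.9843]]
top t [0.2142, 0.5329, 1.4281]
wrist mtx [[279.6207, 0.0, 254.0893], [0.0, 279.6207, 192.3201], [0.0, 0.0, 1.0]]
wrist tool_from_camera [[0.0004, -0.9665, -0.2568, 0.0695], [1.0, 0.0006, -0.0009, -0.0006], [0.001, -0.2568, 0.9665, -0.1689], [0.0, 0.0, 0.0, 1.0]]
```

View pics/top0.png

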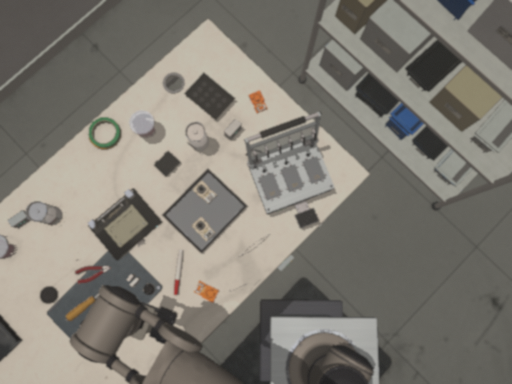

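View pics/scene0.png

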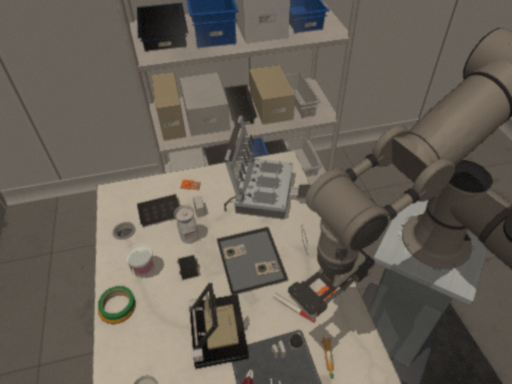

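View pics/wrist0.png

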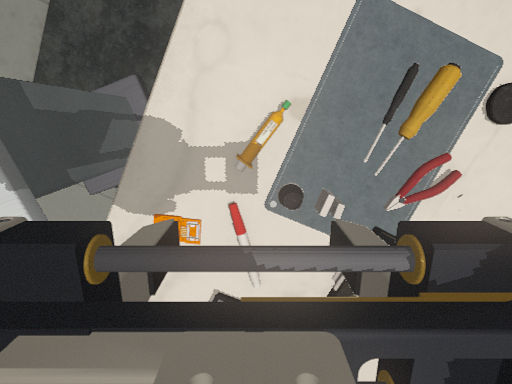

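```bash
python3 - <<'E'
import cv2
a=cv2.imread("pics/top0.png")
cv2.imwrite("pics/c1.png",cv2.resize(a[95:245,230:350],None,fx=5,fy=4.0*1.25/1.25*1,interpolation=cv2.INTER_CUBIC) if 0 else cv2.resize(a[95:245,230:350],None,fx=4,fy=4,interpolation=cv2.INTER_CUBIC))
cv2.imwrite("pics/c2.png",cv2.resize(a[155:265,150:300],None,fx=5,fy=5,interpolation=cv2.INTER_CUBIC))
b=cv2.imread("pics/scene0.png")
cv2.imwrite("pics/c3.png",cv2.resize(b[110:300,170:320],None,fx=3,fy=3,interpolation=cv2.INTER_CUBIC))
E
```

```text
(no output)
```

View pics/c1.png

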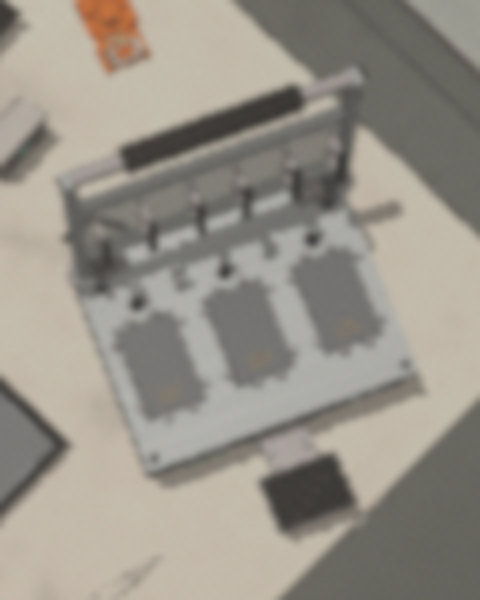

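View pics/c2.png

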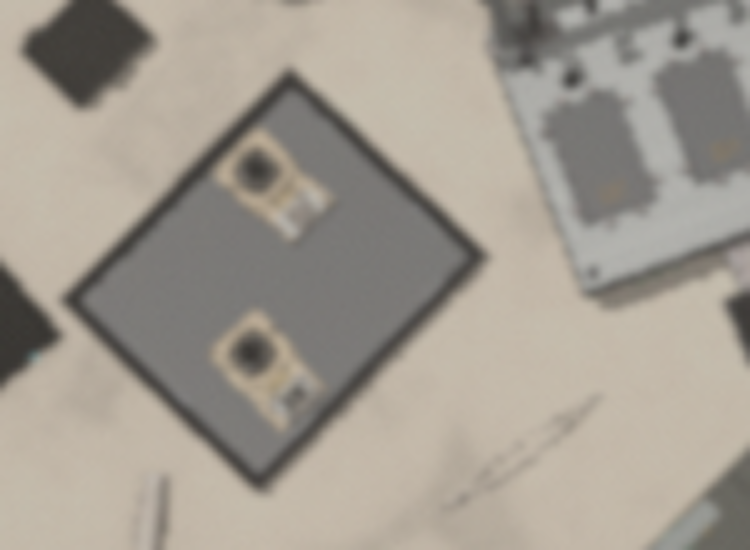

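View pics/c3.png

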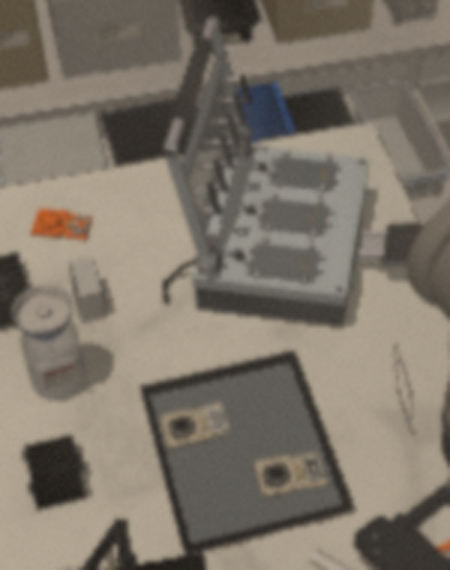

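```bash
cat > h.py <<'E'
from bench import manip
import cv2,numpy as np
def ray(name,u,v,obs=None):
    c=manip.get_calibration(name); d=np.linalg.inv(c["mtx"])@np.array([u,v,1.])
    if name=="wrist":
        T=np.array(c["tool_from_camera"]); o=obs or manip.get_obs()
        R=np.array(o["tcp_rot"]); p=np.array(o["position"])
        return p+R@T[:3,3], R@T[:3,:3]@d
    R=np.array(c["R"]);t=np.array(c["t"]); return -R.T@t, R.T@d
def pt(name,u,v,z,obs=None):
    o,d=ray(name,u,v,obs); return o+d*(z-o[2])/d[2]
def proj(name,X,obs=None):
    c=manip.get_calibration(name); X=np.array(X,float)
    if name=="wrist":
        T=np.array(c["tool_from_camera"]);o=obs or manip.get_obs()
        x=np.array(o["tcp_rot"]).T@(X-np.array(o["position"])); x=T[:3,:3].T@(x-T[:3,3])
    else: x=np.array(c["R"])@X+np.array(c["t"])
    p=c["mtx"]@x; return p[:2]/p[2]
def go(X,jaw=None,xdir=None,q6=True):
    """target TCP X; jaw: world deg of jaw axis (mod 180); xdir: world deg of tool x axis"""
    o=manip.get_obs();R=np.array(o["tcp_rot"]);p=np.array(o["position"])
    d=R.T@(np.array(X)-p)*100
    yaw=0
    cur=np.degrees(np.arctan2(R[1,0],R[0,0]))
    if xdir is None and jaw is not None: xdir=jaw+90
    if xdir is not None:
        yaw=-(xdir-cur); per=180 if jaw is not None else 360
        yaw=(yaw+per/2)%per-per/2
    print("pos",np.round(p,4),"delta cm",np.round(d,2),"yaw",round(yaw,1),"q6",round(np.degrees(o["qpos"][5])),"xdir",round(cur,1),"t",round(o["time"],1),"w",round(o["grip_width"],4),"F",np.round(o["force"],1))
    return d,yaw
E
python3 - <<'E'
from h import *
a=cv2.imread("pics/top0.png"); hsv=cv2.cvtColor(a,cv2.COLOR_BGR2HSV)
g=cv2.cvtColor(a,cv2.COLOR_BGR2GRAY)
# wells
s=cv2.resize(g[155:220,245:340],None,fx=4,fy=4,interpolation=cv2.INTER_CUBIC)
m=((s<135)&(s>80)).astype(np.uint8); m=cv2.morphologyEx(m,cv2.MORPH_OPEN,np.ones((13,13)))
n,l,st,ce=cv2.connectedComponentsWithStats(m)
for i in range(1,n):
    if st[i,4]>1500:
        c=[x for x in cv2.findContours((l==i).astype(np.uint8),0,2)[0]][0]
        r=cv2.minAreaRect(c); u,v=(np.array(r[0])+.5)/4-.5+[245,155]; print(st[i],np.round(r,1) if 0 else r,u,v,pt("top",u,v,.063))
for u,v in [(138,300),(225,268),(313,238)]:
    print("dot",pt("top",230+u/4,95+v/4,.062))
# tray corners in c2 outer at rim top .015
P=[]
for u,v in [(290,70),(487,257),(262,492),(62,300)]:
    P.append(pt("top",150+u/5,155+v/5,.015)); print("tray",P[-1])
P=np.array(P);print("c",P.mean(0),[np.linalg.norm(P[i]-P[(i+1)%4]) for i in range(4)],[np.degrees(np.arctan2(*(P[(i+1)%4]-P[i])[1::-1])) for i in range(4)])
for u,v in [(272,185),(257,171),(268,370),(252,352)]: print("mod",pt("top",150+u/5,155+v/5,.012))
for nm,u,v in [("pump",196,143),("timer",233,128),("tweez",254,245),("handle",282,127)]: print(nm,pt("top",u,v,0.2462 if nm=="handle" else 0.03))
E
```

```text
[ 233    9   88  102 5867] ((276.1839904785156, 59.722137451171875), (103.04045867919922, 66.67664337158203), 67.89054870605469) 313.6709976196289 169.55553436279297 [0.58864121 0.03298704 0.063     ]
[ 146   41   87  104 5916] ((189.00001525878906, 92.5), (102.05988311767578, 67.5327377319336), 69.44395446777344) 291.87500381469727 177.75 [0.5625678  0.09941173 0.063     ]
[  57   74   86  103 5828] ((99.27063751220703, 125.43119049072266), (100.83682250976562, 66.11760711669922), 68.03943634033203) 269.44265937805176 185.98279762268066 [0.53652196 0.1673409  0.063     ]
[ 237  137  121   53 2413] ((297.4118957519531, 164.08119201660156), (21.62671661376953, 129.93829345703125), 69.14553833007812) 318.9779739379883 195.6452980041504 [0.50838439 0.01805271 0.063     ]
[ 100  194  102   49 2059] ((151.28082275390625, 219.08221435546875), (20.950366973876953, 110.7209243774414), 69.44395446777344) 282.44520568847656 209.3955535888672 [0.46556673 0.12816509 0.063     ]
[ 326  206   54   54 1802] ((352.5, 232.5), (53.0, 53.0), 90.0) 332.75 212.75 [ 0.45689822 -0.02239912  0.063     ]
dot
[... 188 characters left out ...]
    ]
tray [0.33460821 0.36913368 0.015     ]
tray [0.45106072 0.49586075 0.015     ]
c [0.4659659 0.3643686 0.015    ] [np.float64(0.1715506609269037), np.float64(0.19899806501370862), np.float64(0.1721073410534031), np.float64(0.20079658507511727)] [np.float64(-133.18006024825385), np.float64(137.10804805448527), np.float64(47.41935817563701), np.float64(-43.050690558075004)]
mod [0.52488957 0.36842899 0.012     ]
mod [0.53367332 0.37803778 0.012     ]
mod [0.40929288 0.3677931  0.012     ]
mod [0.42030581 0.37795726 0.012     ]
pump [0.677656   0.39719224 0.03      ]
timer [0.72777758 0.2818157  0.03      ]
tweez [0.36063593 0.21228461 0.03      ]
handle [0.66459775 0.14072709 0.2462    ]
```

```bash
python3 - <<'E'
from h import *
go([.527,.43,.25],xdir=227)
E
```

```text
pos [0.1787 0.4933 0.2155] delta cm [-34.9    5.91  -3.46] yaw -66.9 q6 -8 xdir 160.1 t 0.1 w 0.0917 F [ 0.4 -0.8  0.5]
```

Emit:
drive_tool --claw '[0.26, 0.26, 0.26, 0.26, 0.26]' --pt "-6 1 -3" --pt "-12 2 -3.5" --pt "-18 3 -3.5" --pt "-24 4 -3.5" --pt "-30 5 -3.5" --yaw '[-10, -20, -30, -40, -50]'

```text
time: 0.78
position: [0.4797, 0.4374, 0.2501]
tcp_rot: [[-0.863, -0.506, -0.001], [-0.506, 0.863, -0.001], [0.001, -0.0, -1.0]]
force: [-0.0, 0.2, -1.0]
grip_width: 0.0579
```

```bash
python3 - <<'E'
from h import *
go([.527,.43,.25],xdir=227)
E
```

```text
pos [0.4797 0.4374 0.2501] delta cm [-3.71 -3.03  0.01] yaw -16.6 q6 -85 xdir -149.6 t 0.8 w 0.0579 F [-0.   0.2 -1. ]
```

Emit:
drive_tool --claw '[0.26, 0.26, 0.26]' --pt "-2 -1.5 0" --pt "-3.7 -3 0" --pt "-3.7 -3 0" --yaw '[-9, -16.6, -16.6]'

```text
time: 1.15
position: [0.5279, 0.4294, 0.2487]
tcp_rot: [[-0.684, -0.729, -0.002], [-0.729, 0.684, -0.002], [0.003, 0.0, -1.0]]
force: [-0.1, 0.1, -0.8]
grip_width: 0.0579
```

```bash
python3 - <<'E'
from h import *
import pickle
o=manip.get_obs(); im=manip.snapshot("wrist"); cv2.imwrite("pics/w1.png",im); pickle.dump(o,open("w1.pkl","wb"))
go([.527,.43,.25],xdir=227)
E
```

```text
pos [0.5268 0.4299 0.2491] delta cm [-0.02 -0.01 -0.09] yaw -0.2 q6 -104 xdir -133.2 t 1.2 w 0.0579 F [-0.4  0.1 -0.3]
```

View pics/w1.png

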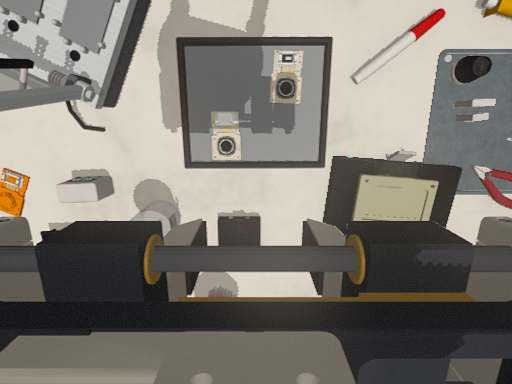

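```bash
cat > mods.py <<'E'
from h import *
def mods(im,o,zt=.011,box=None,lo=(8,25,110),hi=(30,140,255)):
    hsv=cv2.cvtColor(im,cv2.COLOR_BGR2HSV)
    m=cv2.inRange(hsv,lo,hi)
    if box: k=np.zeros_like(m);k[box[1]:box[3],box[0]:box[2]]=1;m=m*k
    m=cv2.morphologyEx(m,cv2.MORPH_CLOSE,np.ones((9,9)));m=cv2.morphologyEx(m,cv2.MORPH_OPEN,np.ones((3,3)))
    out=[]
    for c in cv2.findContours(m,0,2)[0]:
        if cv2.contourArea(c)<300: continue
        P=np.array([pt("wrist",u,v,zt,o)[:2] for u,v in c[:,0]],np.float32)*1000
        r=cv2.minAreaRect(P); b=cv2.boxPoints(r)
        e=[b[1]-b[0],b[2]-b[1]]; e=max(e,key=lambda x:np.hypot(*x)); ang=np.degrees(np.arctan2(e[1],e[0]))%180
        uv=c[:,0].mean(0)
        print("uv",np.round(uv),"centre mm",np.round(r[0],1),"size",np.round(r[1],1),"long dir",round(ang,1))
        out.append((r[0],ang))
    return out
E
python3 - <<'E'
from mods import *
import pickle
o=pickle.load(open("w1.pkl","rb"));im=cv2.imread("pics/w1.png")
for u,v in [(286,65),(300,96),(226,155),(250,120)]: print(cv2.cvtColor(im,cv2.COLOR_BGR2HSV)[v,u])
mods(im,o,box=(190,45,322,165))
P=np.array([pt("wrist",u,v,.015,o) for u,v in [(177,38),(331,38),(326,167),(184,168)]]);print(P,P.mean(0))
cv2.imwrite("pics/c4.png",cv2.resize(im[35:170,175:335],None,fx=4,fy=4))
E
```

```text
[ 17  21 191]
[ 18  34 190]
[ 18  35 160]
[135   4 121]
uv [224. 131.] centre mm [525.7 367.6] size [67.2 41.6] long dir 46.8
uv [287.  70.] centre mm [411.2 368.2] size [67.1 42.5] long dir 46.4
[[0.48368464 0.23600618 0.015     ]
 [0.33749146 0.37301883 0.015     ]
 [0.45010541 0.49978448 0.015     ]
 [0.60186199 0.359508   0.015     ]] [0.46828587 0.36707937 0.015     ]
```

View pics/c4.png

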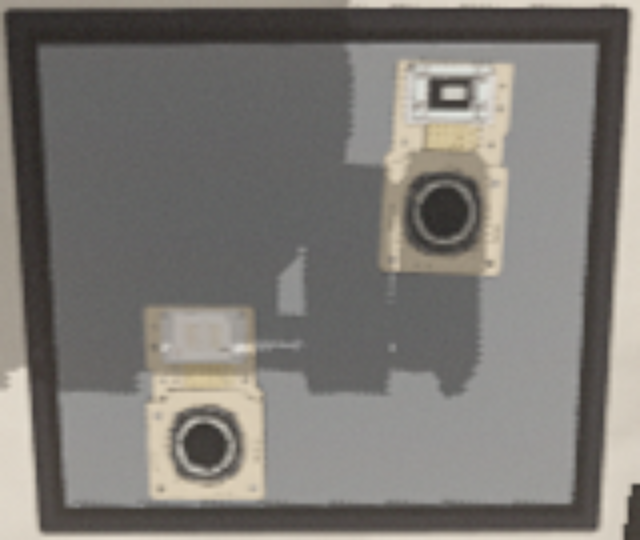

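```bash
python3 - <<'E'
from h import *
go([.64,.13,.33],xdir=201.2)
E
```

```text
pos [0.5268 0.4299 0.2491] delta cm [ 14.14 -28.78  -8.06] yaw 25.6 q6 -104 xdir -133.2 t 1.2 w 0.0579 F [-0.4  0.1 -0.3]
```

Emit:
drive_tool --claw '[0.26, 0.26, 0.26, 0.26, 0.26]' --pt "2 -4 -4" --pt "4.5 -9 -7" --pt "7 -14.5 -8" --pt "9.5 -20 -8" --pt "12 -25 -8" --yaw '[5, 10, 15, 20, 25]'

```text
time: 1.82
position: [0.6266, 0.1706, 0.3299]
tcp_rot: [[-0.93, -0.367, -0.002], [-0.367, 0.93, -0.001], [0.003, -0.001, -1.0]]
force: [0.3, 0.0, -0.3]
grip_width: 0.0577
```

Emit:
drive_tool --claw '[0.26, 0.26]' --pt "4 -3.5 0" --pt "4 -3.5 0" --yaw '[1, 1]'

```text
time: 2.08
position: [0.6003, 0.1213, 0.3304]
tcp_rot: [[-0.938, -0.346, -0.003], [-0.346, 0.938, -0.002], [0.004, -0.001, -1.0]]
force: [-1.2, 0.5, 0.4]
grip_width: 0.0578
```

```bash
python3 - <<'E'
from h import *
import pickle
go([.64,.13,.33],xdir=201.2)
o=manip.get_obs(); im=manip.snapshot("wrist"); cv2.imwrite("pics/w2.png",im); pickle.dump(o,open("w2.pkl","wb"))
E
```

```text
pos [0.6003 0.1213 0.3304] delta cm [-4.03 -0.56  0.03] yaw -1.0 q6 -106 xdir -159.8 t 2.1 w 0.0578 F [-1.2  0.5  0.4]
```

View pics/w2.png

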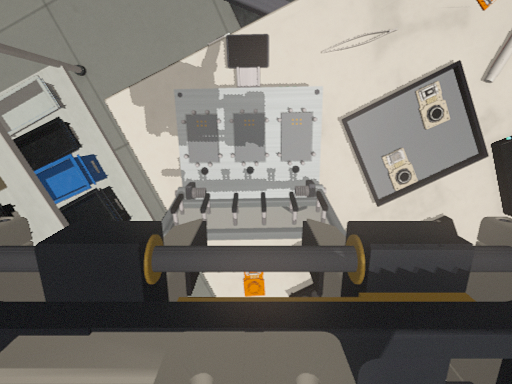

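```bash
python3 - <<'E'
from h import *
import pickle
o=pickle.load(open("w2.pkl","rb"));im=cv2.imread("pics/w2.png")
cv2.imwrite("pics/c5.png",cv2.resize(im[20:240,160:345],None,fx=2.7*1.0,fy=2.7,interpolation=cv2.INTER_CUBIC))
g=cv2.cvtColor(im,cv2.COLOR_BGR2GRAY); s=4
G=cv2.resize(g[100:176,178:324],None,fx=s,fy=s,interpolation=cv2.INTER_CUBIC)
print(g[137,190:320:4])
for T in (130,145,160):
    m=((G<T)).astype(np.uint8); m=cv2.morphologyEx(m,cv2.MORPH_OPEN,np.ones((25,25)))
    for c in cv2.findContours(m,0,2)[0]:
        if cv2.contourArea(c)<5000: continue
        P=np.array([pt("wrist",(u+.5)/s-.5+178,(v+.5)/s-.5+100,.062,o)[:2] for u,v in c[:,0]],np.float32)*1000
        r=cv2.minAreaRect(P);print(T,np.round(r[0],1),np.round(r[1],1),round(r[2],1))
E
```

```text
[103 104 105 104 101 101 103 126 149 153 150 119 106 107 105 107 105 108
 104 206 206 206 208 154 157 157 157 157 157 157 159 209 207]
130 [574.5  25.8] [40.8 48.3] 21.3
130 [552.3  94. ] [48.6 47.1] 21.3
145 [552.1  93.5] [51. 49.] 20.3
145 [573.1  24.8] [46.3 51.4] 20.3
160 [570.3  55.6] [ 93.1 133.4] 20.3
```

View pics/c5.png

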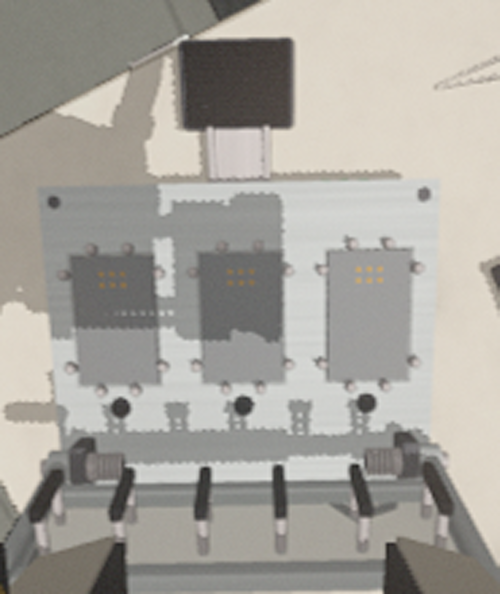

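```bash
python3 - <<'E'
from h import *
import pickle
o=pickle.load(open("w2.pkl","rb"))
f=lambda u,v,z: pt("wrist",160+(u+.5)/2.7-.5,20+(v+.5)/2.7-.5,z,o)[:2]*1000
W=[]
for n,q in dict(b3=[(70,255),(155,254),(159,384),(79,385)],b2=[(198,251),(283,250),(285,382),(202,383)],b1=[(327,249),(413,248),(410,380),(329,381)]).items():
    P=np.array([f(u,v,.062) for u,v in q]);W.append(P.mean(0)); e=(P[2]+P[3]-P[0]-P[1])/2;print(n,P.mean(0).round(1),"len",np.hypot(*e).round(1),np.degrees(np.arctan2(e[1],e[0])).round(1),"w",np.hypot(*(P[1]-P[0])).round(1))
d=W[2]-W[0];a=np.degrees(np.arctan2(d[1],d[0]))-90;print("yaw",a,np.hypot(*d))
x=np.array([np.cos(np.radians(a)),np.sin(np.radians(a))]);y=np.array([-x[1],x[0]]);c=np.mean(W,0);print("c",c)
for n,u,v,z in [("fl",439,179,.062),("fr",38,186,.062),("dot3",121,408,.062),("dot2",243,406,.062),("dot1",367,403,.062),("tread1",180,38,.042),("tread2",291,38,.042),("tread3",181,128,.042),("tread4",294,127,.042)]:
    p=f(u,v,z);print(n,p.round(1),"in fix",((p-c)@x).round(1),((p-c)@y).round(1))
E
```

```text
b3 [589.9  32.4] len 72.9 20.5 w 47.5
b2 [563.4  99.4] len 73.9 21.3 w 47.4
b1 [537.2 167.2] len 73.8 22.2 w 47.9
yaw 21.359745129013476 144.74491079603501
c [563.53281435  99.675617  ]
fl [456.4 174.6] in fix -72.5 108.8
fr [535.5 -29.4] in fix -73.1 -110.0
dot3 [636.9  50.5] in fix 50.4 -72.5
dot2 [611.  117.3] in fix 50.6 -0.9
dot1 [584.1 184.9] in fix 50.2 71.8
tread1 [435.3  16.4] in fix -149.7 -30.9
tread2 [414.4  73.2] in fix -148.5 29.6
tread3 [478.2  31.5] in fix -104.3 -32.4
tread4 [455.8  90.8] in fix -103.6 31.0
```

```bash
python3 - <<'E'
from h import *
go([.5257,.3676,.14],xdir=226.8)
E
```

```text
pos [0.6011 0.1231 0.3308] delta cm [-1.48 25.55 19.07] yaw -26.4 q6 -106 xdir -159.6 t 2.1 w 0.0581 F [ 0.   0.4 -0.1]
```

Emit:
drive_tool --claw '[0.28, 0.28, 0.28, 0.28, 0.28]' --pt "-0.3 6 1" --pt "-0.6 11 4" --pt "-0.9 16 8" --pt "-1.2 20.5 12" --pt "-1.5 25.5 15" --yaw '[-5, -10, -16, -21, -26.4]'

```text
time: 2.75
position: [0.5241, 0.3705, 0.1792]
tcp_rot: [[-0.682, -0.731, -0.003], [-0.731, 0.682, -0.001], [0.002, 0.001, -1.0]]
force: [0.5, -0.8, -1.2]
grip_width: 0.0587
```

```bash
python3 - <<'E'
from h import *
go([.5257,.3676,.14],xdir=226.8)
E
```

```text
pos [0.5241 0.3705 0.1792] delta cm [ 0.09 -0.32  3.92] yaw 0.2 q6 -109 xdir -133.0 t 2.8 w 0.0587 F [ 0.5 -0.8 -1.2]
```

Emit:
drive_tool --claw '[0.28, 0.28, 0.28, 0.28]' --pt "0.1 -0.3 4" --pt "0.1 -0.3 9" --pt "0.1 -0.3 12.5" --pt "0.1 -0.3 12.5" --yaw '[0.2, 0.2, 0.2, 0.2]'

```text
time: 3.25
position: [0.5225, 0.3685, 0.0515]
tcp_rot: [[-0.684, -0.73, -0.008], [-0.73, 0.684, -0.003], [0.008, 0.004, -1.0]]
force: [-0.2, -0.0, 0.9]
grip_width: 0.0585
```

```bash
python3 - <<'E'
from h import *
go([.5257,.3676,.028],xdir=226.8)
E
```

```text
pos [0.5225 0.3685 0.0515] delta cm [-0.17 -0.3   2.34] yaw 0.1 q6 -109 xdir -133.1 t 3.2 w 0.0585 F [-0.2 -0.   0.9]
```

Emit:
drive_tool --claw '[0.28, 0.28, 0.28]' --pt "-0.2 -0.3 1.2" --pt "-0.2 -0.3 2.2" --pt "-0.2 -0.3 2.3" --yaw '[0, 0, 0]'

```text
time: 3.62
position: [0.5257, 0.3678, 0.0282]
tcp_rot: [[-0.684, -0.73, -0.008], [-0.73, 0.684, -0.003], [0.008, 0.004, -1.0]]
force: [0.5, -0.9, -0.2]
grip_width: 0.0587
```

```bash
python3 - <<'E'
from h import *
go([.5257,.3676,.028],xdir=226.8)
print(np.round(manip.get_obs()["tcp_rot"],4))
E
```

```text
pos [0.5257 0.3678 0.0282] delta cm [ 0.02 -0.01  0.02] yaw 0.1 q6 -109 xdir -133.1 t 3.6 w 0.0587 F [ 0.5 -0.9 -0.2]
[[-0.6837 -0.7297 -0.0084]
 [-0.7297  0.6837 -0.0034]
 [ 0.0082  0.0038 -1.    ]]
```

Emit:
drive_tool --claw '[-0.3, -0.3, -0.3, -0.3]' --pt "0 0 0" --pt "0 0 0" --pt "0 0 0" --pt "0 0 0" --yaw '[0, 0, 0, 0]' --force 15

```text
time: 4.12
position: [0.5258, 0.3679, 0.0284]
tcp_rot: [[-0.684, -0.73, -0.008], [-0.73, 0.684, -0.003], [0.008, 0.004, -1.0]]
force: [-0.1, -0.1, 0.0]
grip_width: 0.0326
```

Emit:
drive_tool --claw '[-0.3, -0.3, -0.3, -0.3]' --pt "0 0 -2" --pt "0 0 -6" --pt "0 0 -11" --pt "0 0 -12" --yaw '[0, 0, 0, 0]'

```text
time: 4.62
position: [0.5285, 0.3692, 0.1527]
tcp_rot: [[-0.684, -0.73, -0.002], [-0.73, 0.684, 0.0], [0.001, 0.001, -1.0]]
force: [0.1, -0.5, -0.7]
grip_width: 0.032
```

```bash
python3 - <<'E'
from h import *
import pickle
go([.537,.1673,.13],xdir=201.3)
o=manip.get_obs(); im=manip.snapshot("wrist"); cv2.imwrite("pics/w3.png",im)
cv2.imwrite("pics/s3.png",manip.snapshot("scene")[120:370,150:400])
print(np.round(manip.get_obs()["tcp_rot"],4))
E
```

```text
pos [0.5285 0.3692 0.1527] delta cm [ 14.15 -14.42   2.26] yaw 25.6 q6 -109 xdir -133.1 t 4.6 w 0.032 F [ 0.1 -0.5 -0.7]
[[-0.6837 -0.7297 -0.0057]
 [-0.7297  0.6838 -0.0019]
 [ 0.0053  0.0029 -1.    ]]
```

View pics/w3.png

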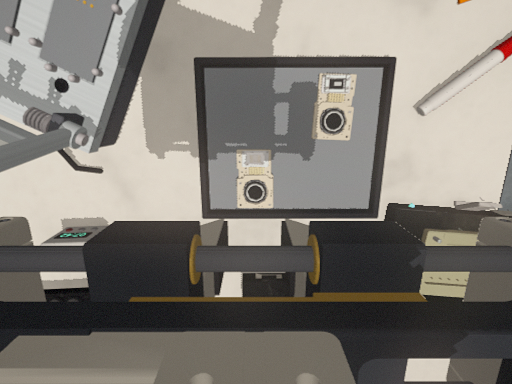

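View pics/s3.png

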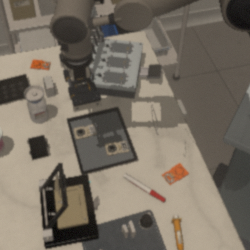

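```bash
python3 - <<'E'
from mods import *
o=manip.get_obs(); im=cv2.imread("pics/w3.png")
print(proj("wrist",[.5257,.3676,.011],o),proj("wrist",o["position"],o),proj("wrist",np.array(o["position"])+[0,0,-.022],o))
mods(im,o,box=(212,70,375,212))
o,d=ray("wrist",254,192); print(o,d)
E
```

```text
[254.0092966  181.30392964] [253.80428135 229.64310194] [253.73742263 218.08104968]
uv [252. 180.] centre mm [523.7 366.1] size [68.1 41.8] long dir 47.9
uv [336. 105.] centre mm [409.8 366.6] size [67.  42.4] long dir 44.6
[0.48047753 0.31800182 0.31899638] [ 0.16892617  0.18444691 -0.96821728]
```

Emit:
drive_tool --claw '[0.28, 0.28, 0.28, 0.28, 0.28]' --pt "0 0 3" --pt "0 0 7" --pt "0.2 0.2 10.5" --pt "0.2 0.2 12.3" --pt "0.2 0.2 12.3" --yaw '[0, 0, 0, 0, 0]'

```text
time: 5.35
position: [0.5228, 0.3676, 0.0248]
tcp_rot: [[-0.684, -0.73, -0.009], [-0.73, 0.684, -0.004], [0.009, 0.004, -1.0]]
force: [0.1, 0.1, 0.0]
grip_width: 0.0588
```

```bash
python3 - <<'E'
from mods import *
go([.5257,.3676,.028],xdir=226.8)
cv2.imwrite("pics/w4.png",manip.snapshot("wrist"))
cv2.imwrite("pics/s4.png",cv2.resize(manip.snapshot("scene")[170:300,190:320],None,fx=4,fy=4))
E
```

```text
pos [0.5228 0.3676 0.0248] delta cm [-0.2  -0.21 -0.32] yaw 0.1 q6 -109 xdir -133.1 t 5.3 w 0.0588 F [0.1 0.1 0. ]
```

View pics/w4.png

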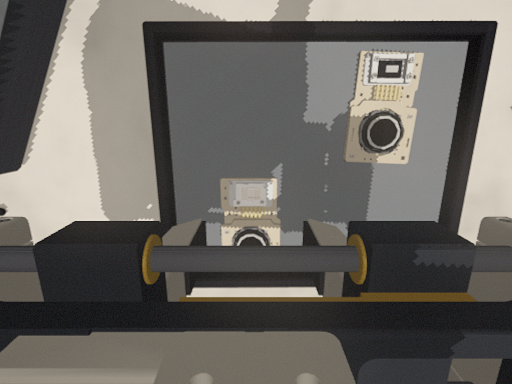

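View pics/s4.png

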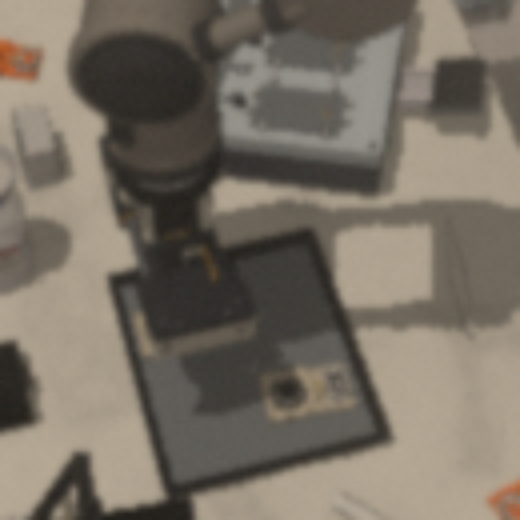

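Emit:
drive_tool --claw '[0.28, 0.28]' --pt "-0.2 -0.2 0.2" --pt "-0.2 -0.2 0.2" --yaw '[0, 0]'

```text
time: 5.7
position: [0.5281, 0.3689, 0.0266]
tcp_rot: [[-0.684, -0.73, -0.003], [-0.73, 0.684, -0.0], [0.002, 0.002, -1.0]]
force: [-0.6, 0.4, -0.8]
grip_width: 0.0587
```

Emit:
drive_tool --claw '[0.28, 0.28]' --pt "0 0 0.15" --pt "0 0 0.2" --yaw '[0, 0]'

```text
time: 5.95
position: [0.5282, 0.3689, 0.0248]
tcp_rot: [[-0.684, -0.73, -0.002], [-0.73, 0.684, -0.0], [0.002, 0.002, -1.0]]
force: [0.8, -0.0, 0.1]
grip_width: 0.0585
```

Emit:
drive_tool --claw '[0.28, 0.28, 0.28]' --pt "0 0 0" --pt "0 0 0" --pt "0 0 0" --yaw '[0, 0, 0]'

```text
time: 6.32
position: [0.5282, 0.3689, 0.0248]
tcp_rot: [[-0.684, -0.73, -0.002], [-0.73, 0.684, -0.0], [0.002, 0.002, -1.0]]
force: [-0.9, -0.2, 0.8]
grip_width: 0.059
```

Emit:
drive_tool --claw '[0.28, 0.28]' --pt "0.2 0.1 0.1" --pt "0.2 0.1 0.2" --yaw '[0, 0]'

```text
time: 6.58
position: [0.5258, 0.368, 0.0226]
tcp_rot: [[-0.684, -0.73, -0.003], [-0.73, 0.684, -0.0], [0.002, 0.002, -1.0]]
force: [0.8, 0.1, 0.5]
grip_width: 0.0584
```

Emit:
drive_tool --claw '[0.28, 0.28]' --pt "0 0 0.1" --pt "0 0 0.2" --yaw '[0, 0]'

```text
time: 6.82
position: [0.5258, 0.368, 0.0205]
tcp_rot: [[-0.684, -0.73, -0.003], [-0.73, 0.684, -0.0], [0.002, 0.002, -1.0]]
force: [-0.2, -0.5, -0.7]
grip_width: 0.0588
```

```bash
python3 - <<'E'
from mods import *
go([.5257,.3676,.028],xdir=226.8)
o=manip.get_obs()
im=manip.snapshot("wrist"); cv2.imwrite("pics/w5.png",cv2.resize(im[150:384,100:420],None,fx=2.4,fy=2.4))
for y in (-.029,.029):
  for z in (0.003,.012,.022): 
    p=np.array(o["position"])+np.array(o["tcp_rot"])@[0,y,z]; print(y,z,proj("wrist",p,o))
E
```

```text
pos [0.5258 0.368  0.0205] delta cm [ 0.04 -0.02 -0.75] yaw 0.1 q6 -109 xdir -133.1 t 6.8 w 0.0588 F [-0.2 -0.5 -0.7]
-0.029 0.003 [209.73451832 227.87488155]
-0.029 0.012 [211.73279199 222.9213771 ]
-0.029 0.022 [213.75159013 217.91699473]
0.029 0.003 [297.87488789 227.89318618]
0.029 0.012 [295.89420057 222.93945046]
0.029 0.022 [293.89314658 217.9347773 ]
```

View pics/w5.png

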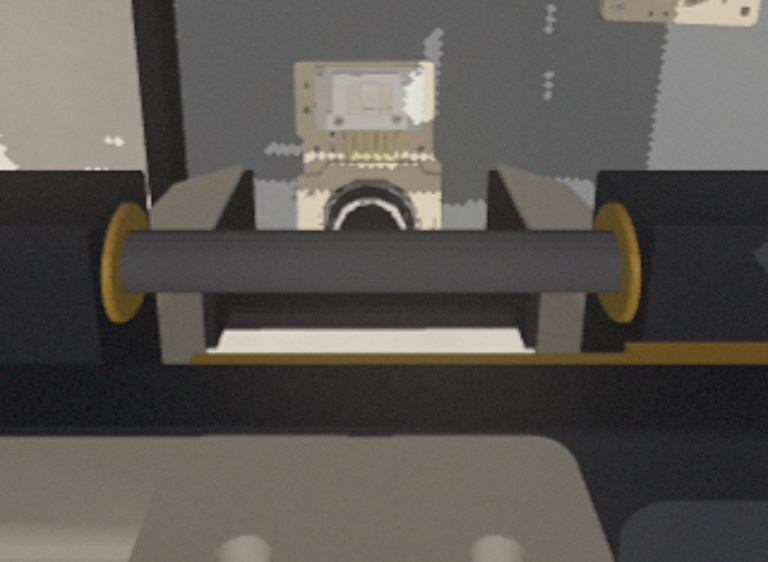

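Emit:
drive_tool --claw '[0.28, 0.28]' --pt "0 0 0.1" --pt "0 0 0.2" --yaw '[0, 0]'

```text
time: 7.12
position: [0.5257, 0.368, 0.0183]
tcp_rot: [[-0.684, -0.73, -0.003], [-0.73, 0.684, -0.0], [0.002, 0.002, -1.0]]
force: [0.8, 0.4, 0.6]
grip_width: 0.0587
```

Emit:
drive_tool --claw '[0.28, 0.28]' --pt "0 0 0.1" --pt "0 0 0.2" --yaw '[0, 0]'

```text
time: 7.38
position: [0.5257, 0.368, 0.0162]
tcp_rot: [[-0.684, -0.73, -0.003], [-0.73, 0.684, -0.0], [0.002, 0.002, -1.0]]
force: [0.2, -1.0, -0.2]
grip_width: 0.0586
```

Emit:
drive_tool --claw '[-0.25, -0.25, -0.25]' --pt "0 0 0" --pt "0 0 0" --pt "0 0 0" --yaw '[0, 0, 0]' --force 8

```text
time: 7.75
position: [0.5258, 0.368, 0.0163]
tcp_rot: [[-0.684, -0.73, -0.003], [-0.73, 0.684, -0.0], [0.002, 0.002, -1.0]]
force: [-1.1, 0.7, -0.3]
grip_width: 0.036
```

```bash
python3 - <<'E'
from mods import *
im=manip.snapshot("wrist"); cv2.imwrite("pics/w6.png",cv2.resize(im[150:384,100:420],None,fx=2.4,fy=2.4))
im=manip.snapshot("top"); cv2.imwrite("pics/t6.png",cv2.resize(im[130:280,120:320],None,fx=3.5,fy=3.5))
im=manip.snapshot("scene"); cv2.imwrite("pics/s6.png",cv2.resize(im[170:300,180:330],None,fx=4.5,fy=4.5,interpolation=cv2.INTER_CUBIC))
E
```

```text
(no output)
```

View pics/w6.png

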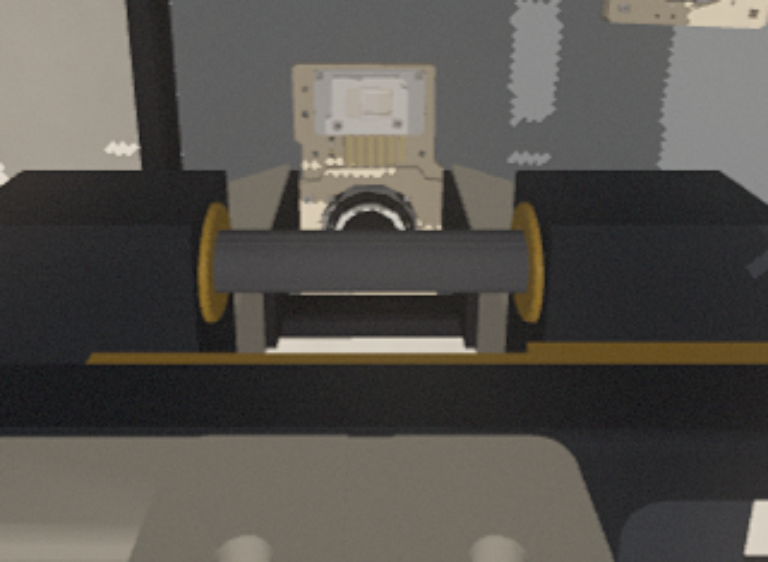

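View pics/s6.png

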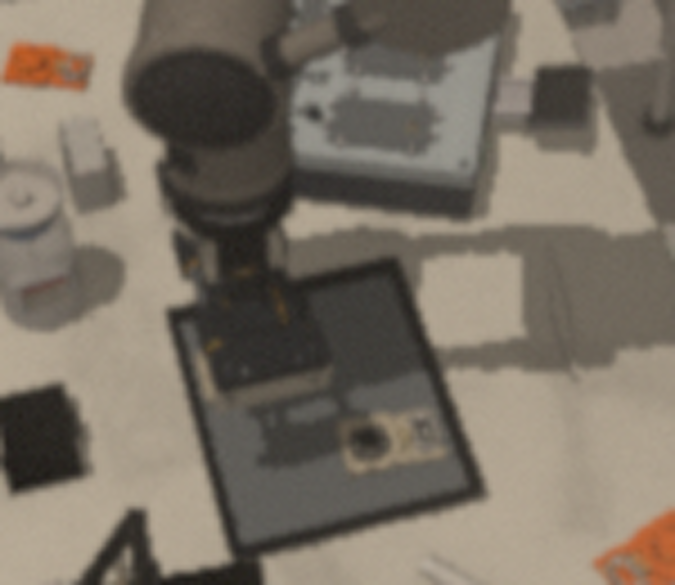

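View pics/t6.png

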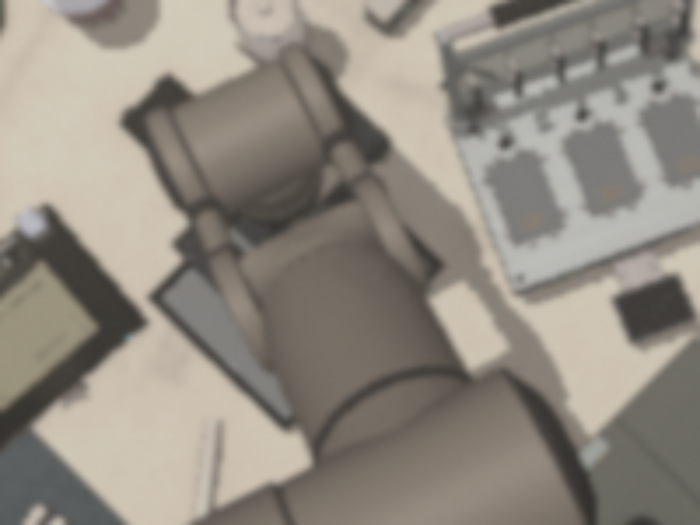

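Emit:
drive_tool --claw '[0.28, 0.28, 0.28, 0.28]' --pt "0 0 0" --pt "0 0 0" --pt "0 0 0.4" --pt "0 0 0.8" --yaw '[0, 0, 0, 0]'

```text
time: 8.4
position: [0.5256, 0.3679, 0.0079]
tcp_rot: [[-0.684, -0.73, -0.003], [-0.73, 0.684, -0.001], [0.002, 0.002, -1.0]]
force: [0.1, -0.4, -0.1]
grip_width: 0.0585
```

Emit:
drive_tool --claw '[0.28, 0.28, 0.28]' --pt "0 0 0.1" --pt "0 0 0.3" --pt "0 0 0.3" --yaw '[0, 0, 0]'

```text
time: 8.78
position: [0.5255, 0.3679, 0.0047]
tcp_rot: [[-0.684, -0.73, -0.003], [-0.73, 0.684, -0.001], [0.003, 0.002, -1.0]]
force: [0.1, -0.4, -0.8]
grip_width: 0.0585
```

```bash
python3 - <<'E'
from mods import *
go([.5257,.3676,.0],xdir=226.8)
im=manip.snapshot("wrist"); cv2.imwrite("pics/w7.png",cv2.resize(im[150:384,100:420],None,fx=2.4,fy=2.4))
E
```

```text
pos [0.5255 0.3679 0.0047] delta cm [ 0.01 -0.04  0.47] yaw 0.1 q6 -109 xdir -133.1 t 8.8 w 0.0585 F [ 0.1 -0.4 -0.8]
```

View pics/w7.png

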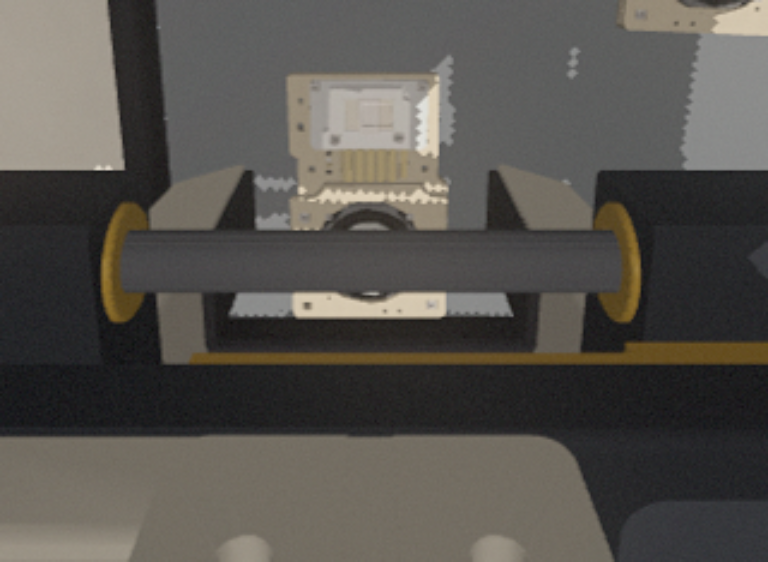

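Emit:
drive_tool --claw '[0.28, 0.28, 0.28]' --pt "0 0 0.2" --pt "0 0 0.4" --pt "0 0 0.4" --yaw '[0, 0, 0]'

```text
time: 9.2
position: [0.5254, 0.3678, 0.0006]
tcp_rot: [[-0.684, -0.73, -0.004], [-0.73, 0.684, -0.001], [0.003, 0.002, -1.0]]
force: [-0.1, -0.2, -1.2]
grip_width: 0.0587
```

Emit:
drive_tool --claw '[0.28, 0.28]' --pt "0 0 0.15" --pt "0 0 0.2" --yaw '[0, 0]'

```text
time: 9.45
position: [0.5254, 0.3678, -0.0015]
tcp_rot: [[-0.684, -0.73, -0.004], [-0.73, 0.684, -0.001], [0.003, 0.002, -1.0]]
force: [0.1, 0.6, 0.3]
grip_width: 0.0587
```

Emit:
drive_tool --claw '[0.28, 0.28]' --pt "0 0 0.1" --pt "0 0 0.15" --yaw '[0, 0]'

```text
time: 9.7
position: [0.5254, 0.3678, -0.0031]
tcp_rot: [[-0.684, -0.73, -0.004], [-0.73, 0.684, -0.001], [0.003, 0.002, -1.0]]
force: [0.4, -0.4, -0.5]
grip_width: 0.0586
```

Emit:
drive_tool --claw '[0.28, 0.28]' --pt "0 0 0.1" --pt "0 0 0.15" --yaw '[0, 0]'

```text
time: 9.95
position: [0.5253, 0.3678, -0.0047]
tcp_rot: [[-0.684, -0.73, -0.004], [-0.73, 0.684, -0.001], [0.003, 0.002, -1.0]]
force: [-1.2, -0.4, 0.9]
grip_width: 0.0586
```

Emit:
drive_tool --claw '[0.28, 0.28]' --pt "0 0 0.07" --pt "0 0 0.1" --yaw '[0, 0]'

```text
time: 10.2
position: [0.5254, 0.3678, -0.0053]
tcp_rot: [[-0.684, -0.73, -0.004], [-0.73, 0.684, -0.001], [0.003, 0.002, -1.0]]
force: [-1.2, -1.3, 4.6]
grip_width: 0.0591
```

Emit:
drive_tool --claw '[0.2, -0.2, -0.2, -0.2, -0.2]' --pt "0 0 -0.12" --pt "0 0 -0.12" --pt "0 0 -0.12" --pt "0 0 -0.12" --pt "0 0 -0.12" --yaw '[0, 0, 0, 0, 0]' --force 15

```text
time: 10.82
position: [0.5253, 0.3678, -0.0042]
tcp_rot: [[-0.684, -0.73, -0.004], [-0.73, 0.684, -0.001], [0.003, 0.002, -1.0]]
force: [0.1, -0.2, -0.7]
grip_width: 0.0412
```

Emit:
drive_tool --claw '[-0.2, -0.2, -0.2, -0.2]' --pt "0 0 -2" --pt "0 0 -6" --pt "0 0 -11" --pt "0 0 -13" --yaw '[0, 0, 0, 0]'

```text
time: 11.32
position: [0.527, 0.3686, 0.1292]
tcp_rot: [[-0.684, -0.73, 0.001], [-0.73, 0.684, 0.001], [-0.001, 0.0, -1.0]]
force: [0.1, -1.0, -0.2]
grip_width: 0.0412
```

```bash
python3 - <<'E'
from h import *
go([.537,.1673,.12],xdir=201.3)
E
```

```text
pos [0.527  0.3686 0.1292] delta cm [ 14.01 -14.5    0.9 ] yaw 25.6 q6 -109 xdir -133.1 t 11.3 w 0.0412 F [ 0.1 -1.  -0.2]
```

Emit:
drive_tool --claw '[-0.2, -0.2, -0.2, -0.2, -0.2]' --pt "3.5 -3.6 0" --pt "7 -7.2 0" --pt "10.5 -11 0" --pt "14 -14.5 0.5" --pt "14 -14.5 0.9" --yaw '[6, 12, 18, 25.6, 25.6]'

```text
time: 11.95
position: [0.5372, 0.1643, 0.1199]
tcp_rot: [[-0.934, -0.358, 0.0], [-0.358, 0.934, 0.001], [-0.001, 0.001, -1.0]]
force: [-0.2, 0.4, -0.3]
grip_width: 0.0409
```

Emit:
drive_tool --claw '[-0.2]' --pt "0 0 0" --yaw '[0]'

```text
time: 12.08
position: [0.5371, 0.1647, 0.1197]
tcp_rot: [[-0.934, -0.358, -0.0], [-0.358, 0.934, 0.001], [-0.0, 0.001, -1.0]]
force: [-0.2, 1.2, -1.4]
grip_width: 0.0414
```

```bash
python3 - <<'E'
from h import *
go([.537,.1673,.12],xdir=201.3)
im=manip.snapshot("wrist"); cv2.imwrite("pics/w8.png",im)
E
```

```text
pos [0.5371 0.1647 0.1197] delta cm [-0.08  0.25 -0.03] yaw -0.3 q6 -102 xdir -159.0 t 12.1 w 0.0414 F [-0.2  1.2 -1.4]
```

View pics/w8.png

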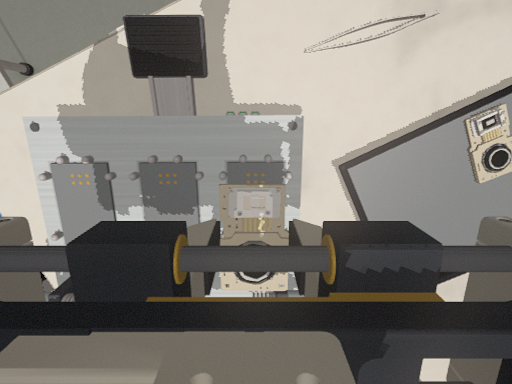

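```bash
python3 - <<'E'
from h import *
o=manip.get_obs();R=np.array(o["tcp_rot"]);p=np.array(o["position"])
for uv in [(219,184.5),(286,184.5),(252.5,184.5)]:
    P=pt("wrist",*uv,.135,o); print((R.T@(P-p)*1000).round(1))
# wells bay1 front corners etc. at .062
for uv in [(227,162),(286,162),(256.5,162),(139,162),(198,162)]:
    P=pt("wrist",*uv,.062,o); print(P.round(4))
f=np.array([np.cos(np.radians(21.3)),np.sin(np.radians(21.3))]);print(np.array([.537,.1673])-.0365*f)
E
```

```text
[ 33.6 -20.  -15.1]
[ 33.6  17.8 -15.1]
[ 33.6  -1.1 -15.1]
[0.5124 0.1313 0.062 ]
[0.4952 0.1762 0.062 ]
[0.5038 0.1538 0.062 ]
[0.5382 0.0644 0.062 ]
[0.5209 0.1093 0.062 ]
[0.50299327 0.15404133]
```

Emit:
drive_tool --claw '[-0.2, -0.2, -0.2]' --pt "-0.1 0.3 2" --pt "-0.1 0.3 3.5" --pt "-0.1 0.3 3.5" --yaw '[-0.3, -0.3, -0.3]'

```text
time: 12.5
position: [0.5361, 0.1686, 0.0836]
tcp_rot: [[-0.931, -0.365, -0.003], [-0.365, 0.931, 0.0], [0.002, 0.001, -1.0]]
force: [0.3, 0.3, 0.0]
grip_width: 0.0411
```

```bash
python3 - <<'E'
from h import *
go([.5368,.1679,.0548],xdir=201.3)
im=manip.snapshot("wrist"); cv2.imwrite("pics/w9.png",cv2.resize(im[100:310,130:360],None,fx=3,fy=2.8))
E
```

```text
pos [0.5361 0.1686 0.0836] delta cm [-0.04 -0.09  2.88] yaw 0.1 q6 -102 xdir -158.6 t 12.5 w 0.0411 F [0.3 0.3 0. ]
```

View pics/w9.png

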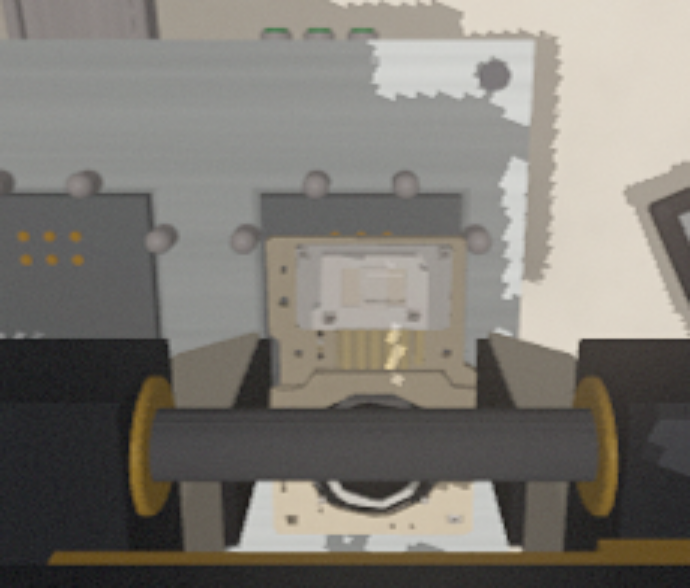

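Emit:
drive_tool --claw '[-0.2, -0.2, -0.2, -0.2]' --pt "0 -0.12 1" --pt "0 -0.12 2" --pt "0 -0.12 2.7" --pt "0 -0.12 2.8" --yaw '[0, 0, 0, 0]'

```text
time: 13.05
position: [0.5368, 0.1673, 0.0558]
tcp_rot: [[-0.931, -0.365, -0.002], [-0.365, 0.931, 0.001], [0.002, 0.001, -1.0]]
force: [-0.4, -0.1, 0.2]
grip_width: 0.0414
```

```bash
python3 - <<'E'
from h import *
go([.5368,.1679,.0548],xdir=201.3)
im=manip.snapshot("wrist"); cv2.imwrite("pics/w10.png",cv2.resize(im[100:310,130:360],None,fx=3,fy=2.8))
E
```

```text
pos [0.5368 0.1673 0.0558] delta cm [-0.02  0.06  0.1 ] yaw 0.1 q6 -102 xdir -158.6 t 13.1 w 0.0414 F [-0.4 -0.1  0.2]
```

View pics/w10.png

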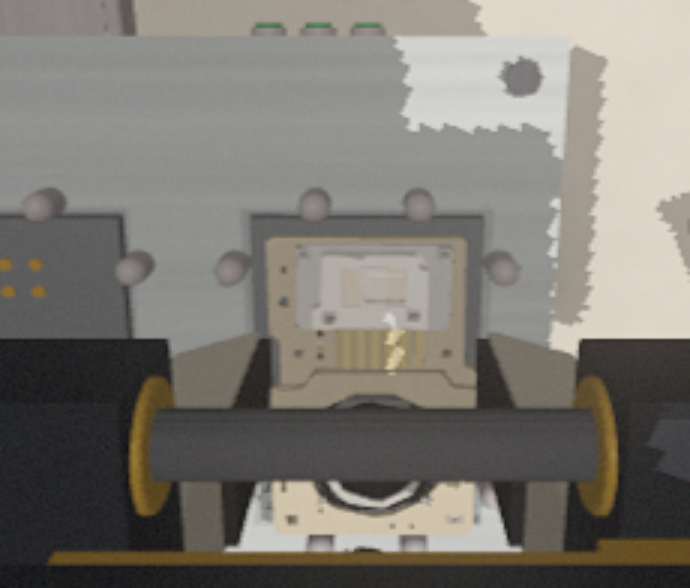

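Emit:
drive_tool --claw '[-0.2, -0.2, 0.0, 0.15, 0.2]' --pt "0.08 0 0.1" --pt "0.08 0 0.15" --pt "0.08 0 0.15" --pt "0.08 0 0.15" --pt "0.08 0 0.1" --yaw '[0, 0, 0, 0, 0]'

```text
time: 13.72
position: [0.5363, 0.167, 0.0551]
tcp_rot: [[-0.931, -0.365, -0.001], [-0.365, 0.931, 0.001], [0.001, 0.001, -1.0]]
force: [-0.5, 0.0, -0.2]
grip_width: 0.0545
```

Emit:
drive_tool --claw '[0.2, 0.2, 0.2, 0.2]' --pt "0 0 0" --pt "0 0 -2" --pt "0 0 -6" --pt "0 0 -9" --yaw '[0, 0, 0, 0]'

```text
time: 14.22
position: [0.5367, 0.167, 0.1467]
tcp_rot: [[-0.931, -0.365, -0.0], [-0.365, 0.931, 0.001], [0.0, 0.001, -1.0]]
force: [0.2, 0.1, -0.5]
grip_width: 0.0548
```

```bash
python3 - <<'E'
from h import *
go([.4112,.3682,.12],xdir=226.4)
im=manip.snapshot("wrist"); cv2.imwrite("pics/w11.png",im)
E
```

```text
pos [0.5367 0.167  0.1467] delta cm [ 4.35 23.31  2.69] yaw -25.0 q6 -102 xdir -158.6 t 14.2 w 0.0548 F [ 0.2  0.1 -0.5]
```

View pics/w11.png

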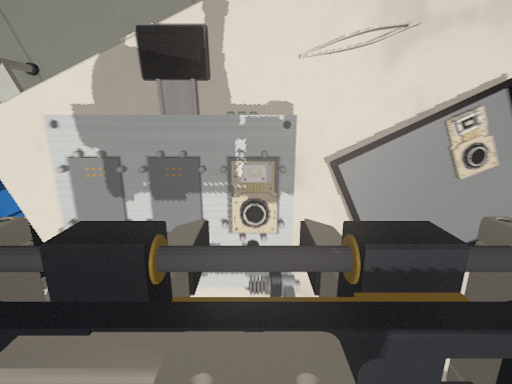

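Emit:
drive_tool --claw '[0.28, 0.28, 0.28, 0.28, 0.28]' --pt "1.2 5.5 0" --pt "2.4 11.5 0" --pt "3.4 17.5 0" --pt "4.3 23.2 0" --pt "4.3 23.2 0" --yaw '[-6, -12, -18, -25, -25]'

```text
time: 14.9
position: [0.4116, 0.3707, 0.1502]
tcp_rot: [[-0.685, -0.728, 0.005], [-0.728, 0.685, 0.003], [-0.006, -0.002, -1.0]]
force: [1.0, -0.2, -0.1]
grip_width: 0.0588
```

Emit:
drive_tool --claw '[0.28]' --pt "0 0 0" --yaw '[0]'

```text
time: 15.02
position: [0.4117, 0.3704, 0.15]
tcp_rot: [[-0.685, -0.728, 0.006], [-0.728, 0.685, 0.002], [-0.005, -0.003, -1.0]]
force: [0.1, 0.0, -0.2]
grip_width: 0.0587
```

```bash
python3 - <<'E'
from mods import *
go([.4112,.3682,.05],xdir=226.4)
o=manip.get_obs()
im=manip.snapshot("wrist"); cv2.imwrite("pics/w12.png",im)
mods(im,o,box=(200,120,310,215))
E
```

```text
pos [0.4117 0.3704 0.15  ] delta cm [ 0.25 -0.09 10.  ] yaw 0.3 q6 -103 xdir -133.3 t 15.0 w 0.0587 F [ 0.1  0.  -0.2]
uv [257. 170.] centre mm [410.6 368.1] size [68.3 41.8] long dir 45.6
uv [259. 132.] centre mm [371.2 327.8] size [ 16.7 117.8] long dir 136.8
```

View pics/w12.png

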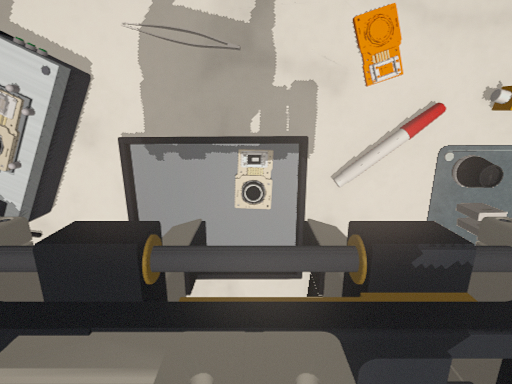

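Emit:
drive_tool --claw '[0.18, 0.18, 0.18, 0.18]' --pt "0.2 -0.1 4" --pt "0.2 -0.1 8" --pt "0.2 -0.1 11.5" --pt "0.2 -0.1 12.5" --yaw '[0.8, 0.8, 0.8, 0.8]'

```text
time: 15.58
position: [0.4116, 0.3665, 0.0231]
tcp_rot: [[-0.698, -0.716, 0.002], [-0.716, 0.698, -0.0], [-0.001, -0.002, -1.0]]
force: [0.6, 0.1, -0.1]
grip_width: 0.054
```

```bash
python3 - <<'E'
from mods import *
go([.4108,.3681,-.004],xdir=225.8)
E
```

```text
pos [0.4116 0.3665 0.0231] delta cm [-0.06  0.17  2.71] yaw -0.0 q6 -102 xdir -134.2 t 15.6 w 0.054 F [ 0.6  0.1 -0.1]
```

Emit:
drive_tool --claw '[0.18, 0.18, 0.18, 0.18]' --pt "-0.05 0.17 1" --pt "-0.05 0.17 2" --pt "-0.05 0.17 2.65" --pt "-0.05 0.17 2.65" --yaw '[0, 0, 0, 0]'

```text
time: 16.08
position: [0.4107, 0.368, -0.0035]
tcp_rot: [[-0.698, -0.716, 0.002], [-0.716, 0.698, -0.0], [-0.001, -0.001, -1.0]]
force: [-0.0, 0.4, 0.4]
grip_width: 0.0542
```

Emit:
drive_tool --claw '[0.0, -0.2, -0.2, -0.2]' --pt "0 0 0" --pt "0 0 0" --pt "0 0 0" --pt "0 0 0" --yaw '[0, 0, 0, 0]' --force 15

```text
time: 16.58
position: [0.4109, 0.3683, -0.0031]
tcp_rot: [[-0.698, -0.716, 0.003], [-0.716, 0.698, 0.0], [-0.002, -0.002, -1.0]]
force: [-0.2, -0.2, 3.5]
grip_width: 0.041
```

Emit:
drive_tool --claw '[-0.2, -0.2, -0.2, -0.2, -0.2]' --pt "0 0 -1" --pt "0 0 -4" --pt "0 0 -9" --pt "0 0 -13.5" --pt "0 0 -13.5" --yaw '[0, 0, 0, 0, 0]'

```text
time: 17.2
position: [0.4124, 0.3695, 0.1362]
tcp_rot: [[-0.698, -0.716, 0.009], [-0.716, 0.698, 0.005], [-0.01, -0.003, -1.0]]
force: [-0.4, 0.2, -0.7]
grip_width: 0.0412
```

```bash
python3 - <<'E'
from mods import *
go([.589,.0325,.12],xdir=201.3)
E
```

```text
pos [0.4124 0.3695 0.1362] delta cm [ 11.84 -36.16   1.62] yaw 24.5 q6 -102 xdir -134.2 t 17.2 w 0.0412 F [-0.4  0.2 -0.7]
```

Emit:
drive_tool --claw '[-0.2, -0.2, -0.2, -0.2, -0.2]' --pt "2 -6 0" --pt "3.9 -12 0" --pt "5.9 -18 0" --pt "7.9 -24 0" --pt "9.8 -30 0" --yaw '[4, 8, 12, 16, 20]'

```text
time: 17.82
position: [0.5576, 0.0907, 0.1355]
tcp_rot: [[-0.902, -0.433, 0.008], [-0.433, 0.902, 0.005], [-0.009, 0.001, -1.0]]
force: [0.7, 0.3, 0.5]
grip_width: 0.0412
```

```bash
python3 - <<'E'
from mods import *
go([.589,.0325,.12],xdir=201.3)
E
```

```text
pos [0.5576 0.0907 0.1355] delta cm [-0.3  -6.61  1.54] yaw 4.3 q6 -114 xdir -154.4 t 17.8 w 0.0412 F [0.7 0.3 0.5]
```

Emit:
drive_tool --claw '[-0.2, -0.2, -0.2, -0.2]' --pt "-0.2 -3.5 0" --pt "-0.3 -6.6 1" --pt "-0.3 -6.6 5" --pt "-0.3 -6.6 5" --yaw '[2, 4.3, 4.3, 4.3]'

```text
time: 18.32
position: [0.5863, 0.0325, 0.0819]
tcp_rot: [[-0.932, -0.363, -0.001], [-0.363, 0.932, 0.006], [-0.001, 0.006, -1.0]]
force: [0.9, 0.5, -0.2]
grip_width: 0.0412
```

```bash
python3 - <<'E'
from mods import *
go([.589,.0325,.056],xdir=201.3)
im=manip.snapshot("wrist"); cv2.imwrite("pics/w13.png",cv2.resize(im[100:310,130:360],None,fx=3,fy=2.8))
E
```

```text
pos [0.5863 0.0325 0.0819] delta cm [-0.24 -0.11  2.59] yaw -0.0 q6 -116 xdir -158.7 t 18.3 w 0.0412 F [ 0.9  0.5 -0.2]
```

View pics/w13.png

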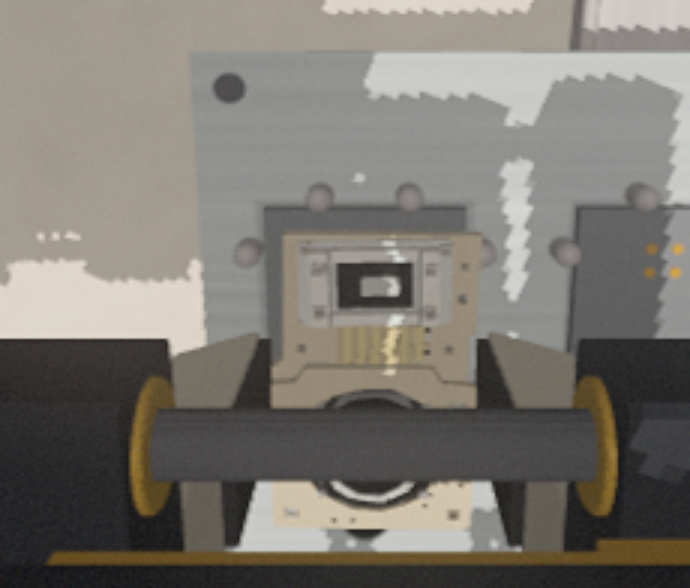

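Emit:
drive_tool --claw '[-0.2, -0.2, -0.2, -0.2]' --pt "-0.2 -0.14 1" --pt "-0.2 -0.14 2" --pt "-0.2 -0.14 2.5" --pt "-0.2 -0.14 2.5" --yaw '[0, 0, 0, 0]'

```text
time: 18.88
position: [0.59, 0.0325, 0.0587]
tcp_rot: [[-0.931, -0.364, 0.003], [-0.364, 0.931, 0.005], [-0.004, 0.004, -1.0]]
force: [-0.1, 0.2, 0.2]
grip_width: 0.0412
```

```bash
python3 - <<'E'
from mods import *
go([.589,.0325,.056],xdir=201.3)
im=manip.snapshot("wrist"); cv2.imwrite("pics/w14.png",cv2.resize(im[100:310,130:360],None,fx=3,fy=2.8))
E
```

```text
pos [0.59   0.0325 0.0587] delta cm [0.1  0.03 0.27] yaw 0.0 q6 -116 xdir -158.7 t 18.9 w 0.0412 F [-0.1  0.2  0.2]
```

View pics/w14.png

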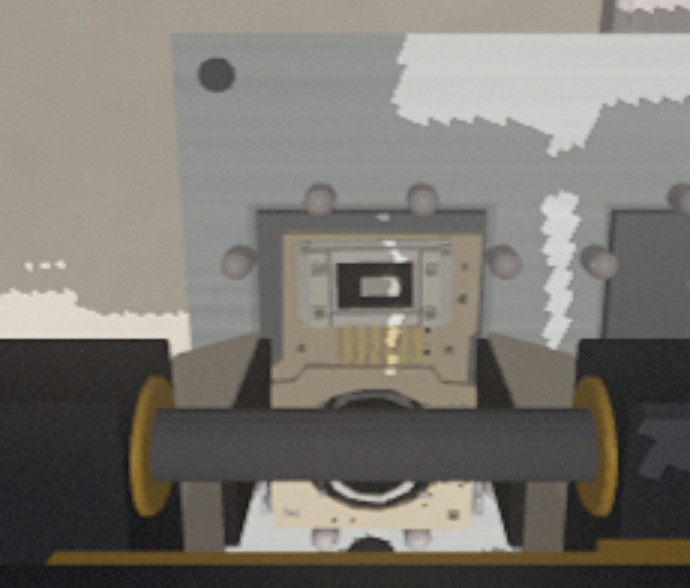

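Emit:
drive_tool --claw '[-0.2, -0.2, 0.0, 0.15, 0.2]' --pt "0.1 0 0.2" --pt "0.1 0 0.33" --pt "0.1 0 0.33" --pt "0.1 0 0.33" --pt "0.1 0 0.3" --yaw '[0, 0, 0, 0, 0]'

```text
time: 19.55
position: [0.5894, 0.0321, 0.0562]
tcp_rot: [[-0.931, -0.364, 0.003], [-0.364, 0.931, 0.005], [-0.005, 0.004, -1.0]]
force: [-0.3, -0.3, -0.4]
grip_width: 0.0547
```

Emit:
drive_tool --claw '[0.2, 0.2, 0.2, 0.2, 0.2]' --pt "0 0 0" --pt "0 0 -2" --pt "0 0 -7" --pt "0 4 -12" --pt "0 7 -14" --yaw '[0, 0, 0, 0, 0]'

```text
time: 20.18
position: [0.5642, 0.0974, 0.1997]
tcp_rot: [[-0.932, -0.363, 0.008], [-0.363, 0.932, 0.006], [-0.01, 0.002, -1.0]]
force: [0.3, 0.3, -0.1]
grip_width: 0.055
```

```bash
python3 - <<'E'
from mods import *
go([.589,.0325,.056],xdir=201.3)
im=manip.snapshot("wrist"); cv2.imwrite("pics/w15.png",im)
E
```

```text
pos [0.5642 0.0974 0.1997] delta cm [ 0.19 -6.98 14.35] yaw 0.0 q6 -109 xdir -158.7 t 20.2 w 0.055 F [ 0.3  0.3 -0.1]
```

View pics/w15.png

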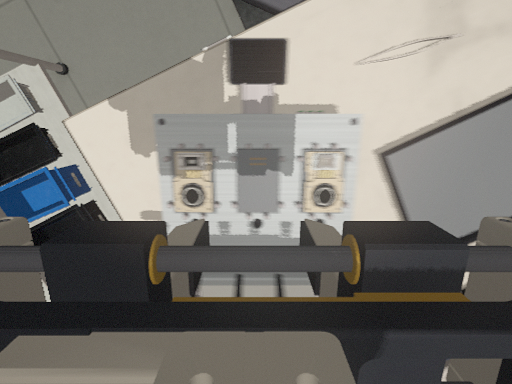

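```bash
python3 - <<'E'
from mods import *
im=cv2.imread("pics/w15.png");cv2.imwrite("pics/c15.png",cv2.resize(im[105:245,150:365],None,fx=3.6,fy=3.6,interpolation=cv2.INTER_CUBIC))
go([.6646,.1395,.31],xdir=111.3)
E
```

```text
pos [0.5634 0.1008 0.2017] delta cm [-10.96  -0.06 -10.7 ] yaw 90.1 q6 -109 xdir -158.6 t 20.2 w 0.0551 F [-0.6  2.8  1.4]
```

View pics/c15.png

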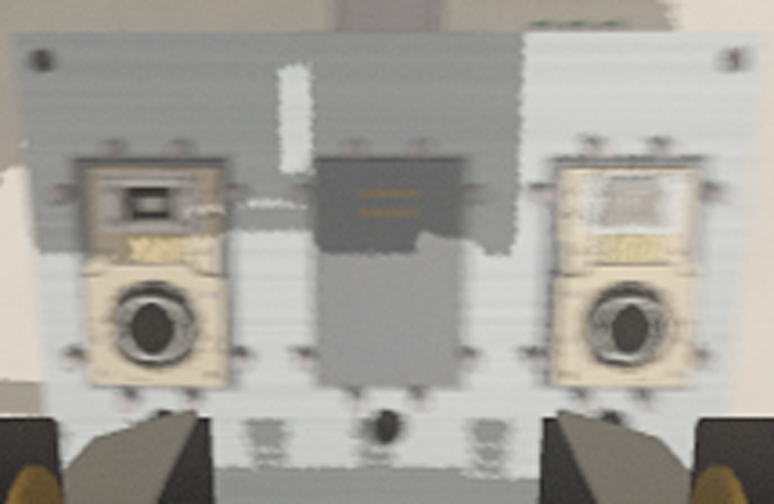

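Emit:
drive_tool --claw '[0.1, 0.1, 0.1, 0.1, 0.1]' --pt "0 0 -5" --pt "0 0 -10" --pt "-1 0 -13" --pt "-3 0 -13" --pt "-5 0 -13" --yaw '[9, 18, 28, 38, 48]'

```text
time: 20.85
position: [0.6092, 0.1182, 0.3327]
tcp_rot: [[-0.892, 0.452, 0.011], [0.452, 0.892, 0.008], [-0.006, 0.012, -1.0]]
force: [-0.1, 0.2, 0.3]
grip_width: 0.0505
```

```bash
python3 - <<'E'
from mods import *
go([.6646,.1395,.31],xdir=111.3)
E
```

```text
pos [0.6092 0.1182 0.3327] delta cm [-3.96  4.38  2.35] yaw 41.8 q6 -59 xdir 153.1 t 20.9 w 0.0505 F [-0.1  0.2  0.3]
```

Emit:
drive_tool --claw '[0.1, 0.1, 0.1, 0.1, 0.1]' --pt "-1 1 0" --pt "-2 2.2 0" --pt "-3 3.3 0" --pt "-3.9 4.4 1" --pt "-3.9 4.4 1" --yaw '[10, 20, 30, 40, 41.8]'

```text
time: 21.48
position: [0.6641, 0.1399, 0.3215]
tcp_rot: [[-0.364, 0.932, 0.008], [0.932, 0.363, 0.007], [0.004, 0.01, -1.0]]
force: [-1.1, -1.0, 0.3]
grip_width: 0.0506
```

```bash
python3 - <<'E'
from mods import *
go([.6646,.1395,.31],xdir=111.3)
im=manip.snapshot("wrist"); cv2.imwrite("pics/w16.png",im)
cv2.imwrite("pics/s16.png",cv2.resize(manip.snapshot("scene")[60:230,200:360],None,fx=3.5,fy=3.5))
print(proj("wrist",[.6646,.1395,.256]))
E
```

```text
pos [0.6641 0.1399 0.3215] delta cm [-0.06  0.02  1.15] yaw 0.0 q6 -16 xdir 111.3 t 21.5 w 0.0506 F [-1.1 -1.   0.3]
[255.09967533 199.53589336]
```

View pics/w16.png

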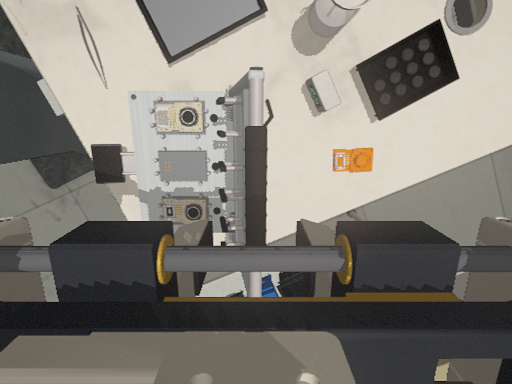

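View pics/s16.png

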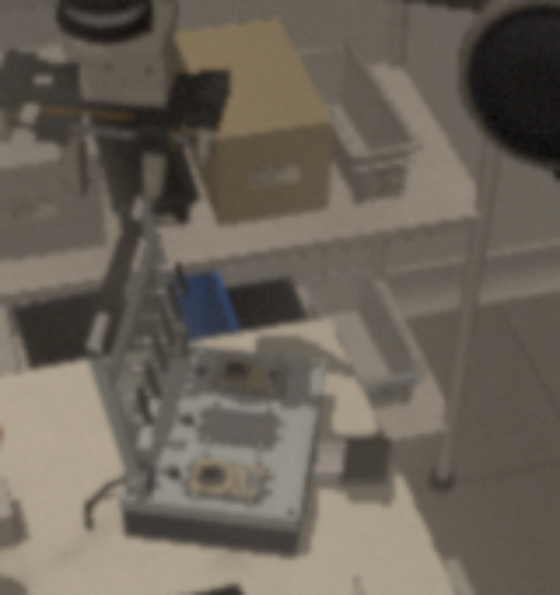

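Emit:
drive_tool --claw '[0.1, 0.1, 0.1, 0.1, 0.1]' --pt "0 0 3" --pt "0 0 6" --pt "0 0 8.5" --pt "0 0 9.9" --pt "0 0 9.9" --yaw '[0, 0, 0, 0, 0]'

```text
time: 22.2
position: [0.6643, 0.1402, 0.224]
tcp_rot: [[-0.366, 0.93, 0.009], [0.93, 0.366, 0.007], [0.004, 0.011, -1.0]]
force: [0.3, -0.6, 0.1]
grip_width: 0.0504
```

```bash
python3 - <<'E'
from mods import *
go([.6646,.1395,.222],xdir=111.3)
im=manip.snapshot("wrist"); cv2.imwrite("pics/w17.png",im)
cv2.imwrite("pics/s17.png",cv2.resize(manip.snapshot("scene")[60:230,200:360],None,fx=3.5,fy=3.5))
E
```

```text
pos [0.6643 0.1402 0.224 ] delta cm [-0.08  0.    0.2 ] yaw 0.2 q6 -16 xdir 111.5 t 22.2 w 0.0504 F [ 0.3 -0.6  0.1]
```

View pics/w17.png

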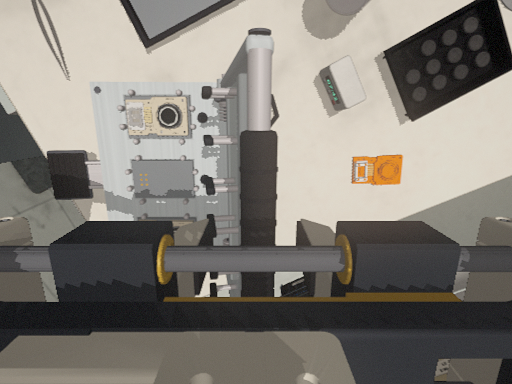

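View pics/s17.png

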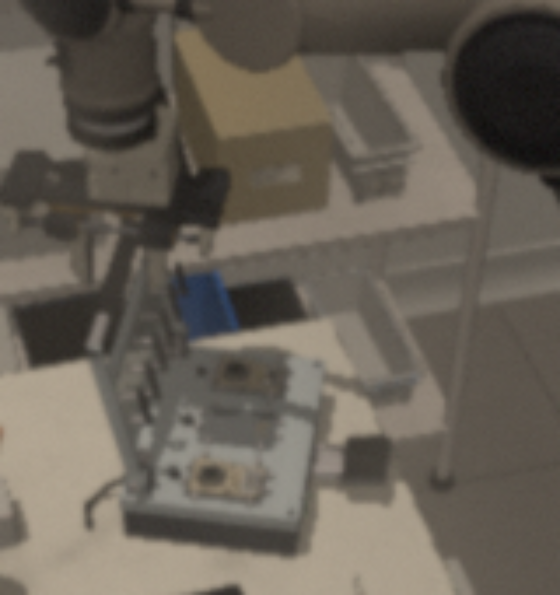

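Emit:
drive_tool --claw '[-0.5, -0.7, -0.7, -0.7, -0.7]' --pt "0 0 0.2" --pt "0 0 0.2" --pt "0 0 0.2" --pt "0 0 0.2" --pt "0 0 0.2" --yaw '[0, 0, 0, 0, 0]' --force 25

```text
time: 22.92
position: [0.6656, 0.1405, 0.2239]
tcp_rot: [[-0.366, 0.93, 0.013], [0.931, 0.366, 0.008], [0.003, 0.015, -1.0]]
force: [1.9, 1.5, 0.3]
grip_width: 0.0191
```

```bash
python3 - <<'E'
from mods import *
go([.6646,.1395,.222],xdir=111.3)
E
```

```text
pos [0.6656 0.1405 0.2239] delta cm [-0.06 -0.13  0.19] yaw 0.2 q6 -16 xdir 111.5 t 22.9 w 0.0191 F [1.9 1.5 0.3]
```

```bash
cat > arc.py <<'E'
from h import *
import sys
T0=np.array([.6656,.1405,.2239]); a=np.radians(21.3); X=np.array([np.cos(a),np.sin(a),0])
def tcp(q):
    th=1.75-q; return T0+X*(-.165*np.cos(th)+.165*np.cos(1.75))+np.array([0,0,.165*(np.sin(th)-np.sin(1.75))])
o=manip.get_obs();R=np.array(o["tcp_rot"]);p=np.array(o["position"])
# estimate current q from p
d=p-T0; hx=d@X-.165*np.cos(1.75)+0; hz=d[2]+.165*np.sin(1.75)
print("q est",round(1.75-np.arctan2(hz,-hx),3),"r",round(np.hypot(hx,hz),4),"F",np.round(o["force"],1),"w",o["grip_width"],"tilt",np.round(R[:,2],3),"t",round(o["time"],2))
for q in map(float,sys.argv[1:]): print(q,np.round(R.T@(tcp(q)-p)*100,2))
E
python3 arc.py .1 .25 .4 .55 .7
```

```text
q est -0.0 r 0.165 F [1.9 1.5 0.3] w 0.019065120311166354 tilt [ 0.013  0.008 -1.   ] t 22.93
0.1 [ 0.   -1.63 -0.23]
0.25 [ 0.01 -4.11 -0.28]
0.4 [ 0.02 -6.56  0.04]
0.55 [ 0.02 -8.93  0.72]
0.7 [  0.03 -11.18   1.76]
```

Emit:
drive_tool --claw '[-0.7, -0.7, -0.7, -0.7, -0.7]' --pt "0 -1.6 -0.2" --pt "0 -4.1 -0.3" --pt "0 -6.6 0" --pt "0 -8.9 0.7" --pt "0 -11.2 1.8" --yaw '[0, 0, 0, 0, 0]'

```text
time: 23.55
position: [0.5626, 0.1006, 0.2057]
tcp_rot: [[-0.366, 0.93, 0.019], [0.93, 0.366, 0.01], [0.002, 0.021, -1.0]]
force: [3.8, 3.6, 3.2]
grip_width: 0.0193
```

```bash
python3 arc.py .7 .8 .9 1. 1.1 1.2
```

```text
q est 0.691 r 0.1654 F [3.8 3.6 3.2] w 0.019298341707395725 tilt [ 0.019  0.01  -1.   ] t 23.55
0.7 [-0.02 -0.11  0.11]
0.8 [-0.02 -1.51  0.97]
0.9 [-0.02 -2.83  1.96]
1.0 [-0.02 -4.03  3.09]
1.1 [-0.02 -5.12  4.33]
1.2 [-0.02 -6.08  5.67]
```

Emit:
drive_tool --claw '[-0.7, -0.7, -0.7, -0.7, -0.7]' --pt "0 -1.5 1" --pt "0 -2.8 2" --pt "0 -4.0 3.1" --pt "0 -5.1 4.3" --pt "0 -6.1 5.7" --yaw '[0, 0, 0, 0, 0]'

```text
time: 24.18
position: [0.5086, 0.0796, 0.1486]
tcp_rot: [[-0.366, 0.93, 0.025], [0.931, 0.366, 0.012], [0.002, 0.027, -1.0]]
force: [3.2, 4.1, 3.8]
grip_width: 0.0191
```

```bash
python3 arc.py 1.2 1.3 1.4 1.5 1.6 1.7
```

```text
q est 1.19 r 0.1641 F [3.2 4.1 3.8] w 0.01911123442203788 tilt [ 0.025  0.012 -1.   ] t 24.18
1.2 [-0.03 -0.17  0.08]
1.3 [-0.03 -1.    1.51]
1.4 [-0.03 -1.68  3.01]
1.5 [-0.03 -2.21  4.57]
1.6 [-0.04 -2.58  6.18]
1.7 [-0.04 -2.79  7.81]
```

Emit:
drive_tool --claw '[-0.7, -0.7, -0.7, -0.7, -0.7]' --pt "0 -1.0 1.5" --pt "0 -1.7 3.0" --pt "0 -2.2 4.6" --pt "0 -2.5 5.7" --pt "0 -2.6 6.5" --yaw '[0, 0, 0, 0, 0]'

```text
time: 24.8
position: [0.4871, 0.0713, 0.0838]
tcp_rot: [[-0.366, 0.93, 0.028], [0.931, 0.366, 0.013], [0.002, 0.03, -1.0]]
force: [-1.0, 2.6, 8.2]
grip_width: 0.0193
```

```bash
python3 arc.py 1.55 1.6 1.65 1.7 1.75 1.8
```

```text
q est 1.614 r 0.1636 F [-1.   2.6  8.2] w 0.019291189313005025 tilt [ 0.028  0.013 -1.   ] t 24.8
1.55 [-0.03  0.06 -1.05]
1.6 [-0.03 -0.1  -0.25]
1.65 [-0.03 -0.23  0.57]
1.7 [-0.04 -0.32  1.39]
1.75 [-0.04 -0.36  2.21]
1.8 [-0.04 -0.37  3.04]
```

Emit:
drive_tool --claw '[-0.7, -0.7, -0.7]' --pt "0 -0.2 0.7" --pt "0 -0.3 1.4" --pt "0 -0.3 2.0" --yaw '[0, 0, 0]'

```text
time: 25.18
position: [0.4855, 0.0707, 0.0645]
tcp_rot: [[-0.366, 0.93, 0.03], [0.931, 0.366, 0.013], [0.001, 0.032, -0.999]]
force: [-1.3, 1.5, 8.8]
grip_width: 0.0191
```

```bash
python3 arc.py 1.7 1.75 1.8; python3 - <<'E'
from h import *
cv2.imwrite("pics/s18.png",cv2.resize(manip.snapshot("scene")[100:250,200:370],None,fx=4,fy=4))
cv2.imwrite("pics/w18.png",manip.snapshot("wrist"))
E
```

```text
q est 1.732 r 0.1638 F [-1.3  1.5  8.8] w 0.01908876187411961 tilt [ 0.03   0.013 -0.999] t 25.18
1.7 [-0.04 -0.09 -0.53]
1.75 [-0.04 -0.13  0.29]
1.8 [-0.04 -0.14  1.12]
```

View pics/s18.png

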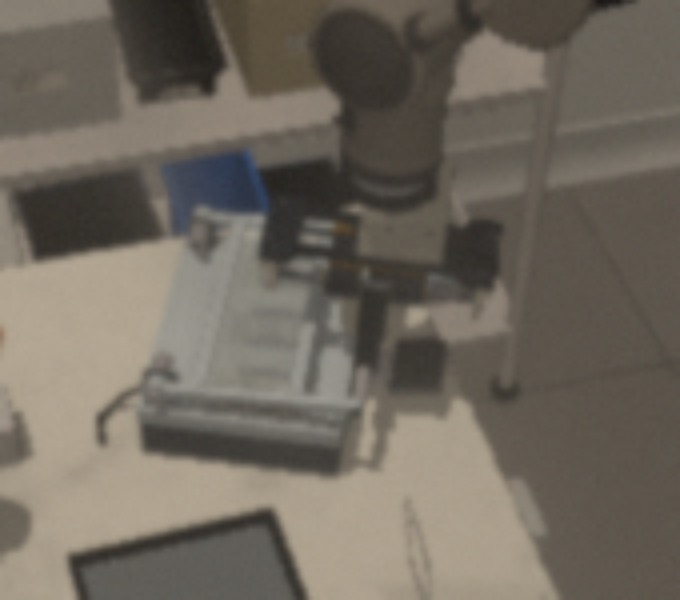

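View pics/w18.png

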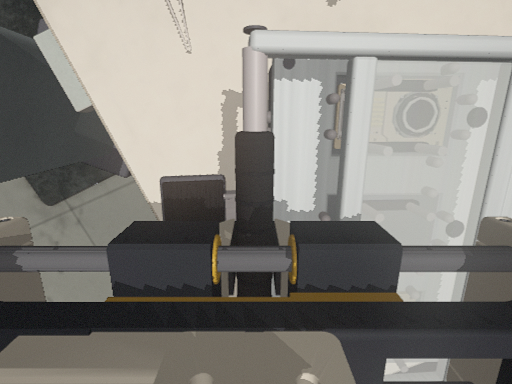

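Emit:
drive_tool --claw '[-0.7, -0.7]' --pt "0 -0.05 0.2" --pt "0 -0.05 0.35" --yaw '[0, 0]'

```text
time: 25.52
position: [0.4854, 0.0706, 0.0615]
tcp_rot: [[-0.366, 0.93, 0.03], [0.931, 0.366, 0.013], [0.001, 0.033, -0.999]]
force: [-2.3, 0.6, 8.0]
grip_width: 0.0194
```

Emit:
drive_tool --claw '[-0.7, -0.7]' --pt "0 0 0.1" --pt "0 0 0.2" --yaw '[0, 0]'

```text
time: 25.78
position: [0.4854, 0.0706, 0.0603]
tcp_rot: [[-0.366, 0.93, 0.031], [0.931, 0.366, 0.013], [0.001, 0.033, -0.999]]
force: [-3.4, 0.2, 8.4]
grip_width: 0.0193
```

Emit:
drive_tool --claw '[-0.7, -0.7]' --pt "0 0 0.15" --pt "0 0 0.3" --yaw '[0, 0]'

```text
time: 26.02
position: [0.4854, 0.0706, 0.0581]
tcp_rot: [[-0.366, 0.93, 0.031], [0.93, 0.366, 0.013], [0.001, 0.033, -0.999]]
force: [-3.5, 0.5, 8.1]
grip_width: 0.0194
```

Emit:
drive_tool --claw '[-0.7, -0.7]' --pt "0 0 0.15" --pt "0 0 0.3" --yaw '[0, 0]'

```text
time: 26.28
position: [0.4854, 0.0706, 0.0561]
tcp_rot: [[-0.367, 0.93, 0.031], [0.93, 0.366, 0.013], [0.0, 0.033, -0.999]]
force: [-5.0, 1.4, 14.6]
grip_width: 0.0193
```

Emit:
drive_tool --claw '[-0.7, -0.7, -0.7, -0.7]' --pt "0 0 0.15" --pt "0 0 0.25" --pt "0 0 0.25" --pt "0 0 0.25" --yaw '[0, 0, 0, 0]'

```text
time: 26.78
position: [0.4855, 0.0706, 0.0553]
tcp_rot: [[-0.367, 0.93, 0.032], [0.93, 0.367, 0.012], [-0.0, 0.034, -0.999]]
force: [-5.4, 0.3, 18.5]
grip_width: 0.0195
```

Emit:
drive_tool --claw '[-0.7, -0.7, -0.7, -0.7, -0.7]' --pt "0 0 0.25" --pt "0 0 0.25" --pt "0 0 0.25" --pt "0 0 0.25" --pt "0 0 0.25" --yaw '[0, 0, 0, 0, 0]'

```text
time: 27.4
position: [0.4856, 0.0706, 0.0549]
tcp_rot: [[-0.367, 0.93, 0.033], [0.93, 0.367, 0.012], [-0.001, 0.035, -0.999]]
force: [-7.3, 0.6, 22.3]
grip_width: 0.0195
```

Emit:
drive_tool --claw '[-0.7, -0.7, -0.7, -0.7, -0.7]' --pt "0 0 0.25" --pt "0 0 0.25" --pt "0 0 0.25" --pt "0 0 0.25" --pt "0 0 0.25" --yaw '[0, 0, 0, 0, 0]'

```text
time: 28.02
position: [0.4855, 0.0706, 0.0547]
tcp_rot: [[-0.367, 0.929, 0.034], [0.93, 0.367, 0.012], [-0.001, 0.036, -0.999]]
force: [-7.9, -0.4, 24.8]
grip_width: 0.0189
```

```bash
python3 arc.py 1.75; python3 - <<'E'
from h import *
cv2.imwrite("pics/s19.png",cv2.resize(manip.snapshot("scene")[130:240,210:350],None,fx=5,fy=5))
cv2.imwrite("pics/w19.png",manip.snapshot("wrist"))
E
```

```text
q est 1.792 r 0.1639 F [-7.9 -0.4 24.8] w 0.018943740820167514 tilt [ 0.034  0.012 -0.999] t 28.02
1.75 [-0.03 -0.1  -0.69]
```

View pics/s19.png

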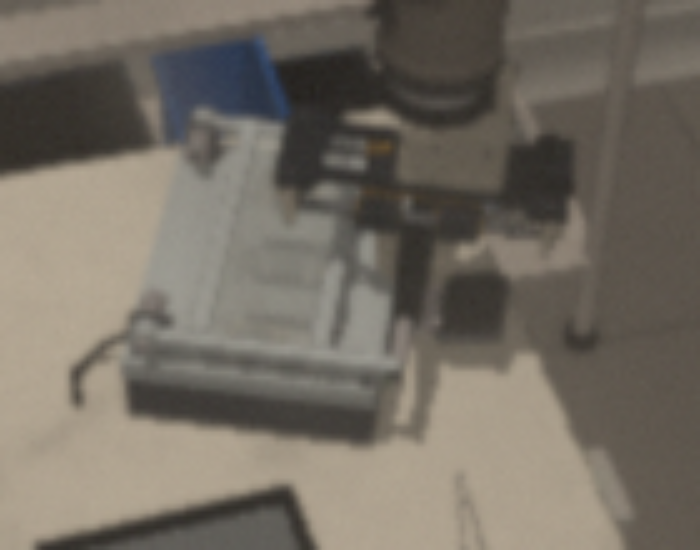

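View pics/w19.png

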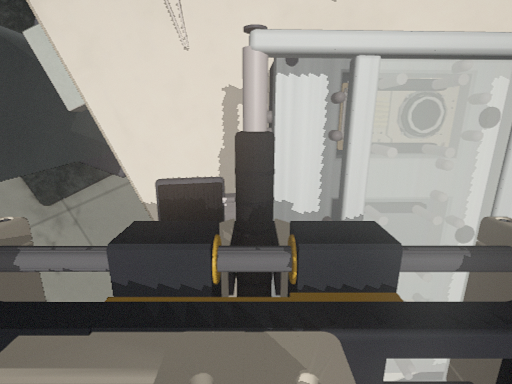

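Emit:
drive_tool --claw '[-0.7, -0.7, -0.7, -0.7, -0.7]' --pt "0 0 0.2" --pt "0 0 0.2" --pt "0 0 0.2" --pt "0 0 0.2" --pt "0 0 0.2" --yaw '[0, 0, 0, 0, 0]'

```text
time: 28.75
position: [0.4856, 0.0706, 0.0548]
tcp_rot: [[-0.368, 0.929, 0.034], [0.93, 0.368, 0.012], [-0.002, 0.036, -0.999]]
force: [-7.8, 0.4, 22.5]
grip_width: 0.0188
```

Emit:
drive_tool --claw '[-0.7, -0.7, -0.7, -0.7, -0.7]' --pt "0 0 0.2" --pt "0 0 0.2" --pt "0 0 0.2" --pt "0 0 0.2" --pt "0 0 0.2" --yaw '[0, 0, 0, 0, 0]'

```text
time: 29.38
position: [0.4856, 0.0706, 0.0548]
tcp_rot: [[-0.368, 0.929, 0.035], [0.93, 0.368, 0.012], [-0.002, 0.037, -0.999]]
force: [-7.6, 0.4, 22.5]
grip_width: 0.0192
```

```bash
sed -i 's/^T0=.*/T0=np.array([.4856,.0706,.0553])-np.array([np.cos(np.radians(21.3))*(-.165+.165*np.cos(1.75)),np.sin(np.radians(21.3))*(-.165+.165*np.cos(1.75)),-.165*np.sin(1.75)]);a=np.radians(21.3); X=np.array([np.cos(a),np.sin(a),0])/' arc.py; python3 arc.py 1.7 1.65 1.6 1.55 1.5 1.45
```

```text
q est 1.753 r 0.165 F [-7.6  0.4 22.5] w 0.01919889693639123 tilt [ 0.035  0.012 -0.999] t 29.38
1.7 [-0.    0.06 -0.87]
1.65 [-0.    0.15 -1.69]
1.6 [-0.    0.28 -2.51]
1.55 [-0.01  0.46 -3.31]
1.5 [-0.01  0.67 -4.11]
1.45 [-0.01  0.92 -4.89]
```

Emit:
drive_tool --claw '[-0.7, -0.7, -0.7, -0.7, -0.7]' --pt "0 0.05 -0.8" --pt "0 0.15 -1.7" --pt "0 0.3 -2.5" --pt "0 0.45 -3.3" --pt "0 0.65 -4.1" --yaw '[0, 0, 0, 0, 0]'

```text
time: 30.0
position: [0.4907, 0.0726, 0.0966]
tcp_rot: [[-0.368, 0.929, 0.036], [0.93, 0.368, 0.012], [-0.002, 0.038, -0.999]]
force: [3.6, 1.4, 0.8]
grip_width: 0.0193
```

```bash
python3 arc.py 1.45 1.39 1.33 1.27 1.21
```

```text
q est 1.497 r 0.1648 F [3.6 1.4 0.8] w 0.019290257757953393 tilt [ 0.036  0.012 -0.999] t 30.0
1.45 [-0.    0.22 -0.74]
1.39 [-0.01  0.57 -1.67]
1.33 [-0.01  0.98 -2.57]
1.27 [-0.01  1.45 -3.44]
1.21 [-0.02  1.96 -4.29]
```

Emit:
drive_tool --claw '[-0.7, -0.7, -0.7, -0.7, -0.7]' --pt "0 0.2 -0.7" --pt "0 0.55 -1.7" --pt "0 1.0 -2.6" --pt "0 1.45 -3.4" --pt "0 1.95 -4.3" --yaw '[0, 0, 0, 0, 0]'

```text
time: 30.62
position: [0.5105, 0.0803, 0.141]
tcp_rot: [[-0.367, 0.929, 0.043], [0.93, 0.367, 0.014], [-0.003, 0.045, -0.999]]
force: [18.8, 7.6, -10.5]
grip_width: 0.0196
```

```bash
python3 arc.py 1.13 1.05 .97 .89 .81
```

```text
q est 1.195 r 0.1627 F [ 18.8   7.6 -10.5] w 0.019643433571722463 tilt [ 0.043  0.014 -0.999] t 30.62
1.13 [ 0.    0.44 -1.  ]
1.05 [-0.01  1.3  -2.  ]
0.97 [-0.01  2.23 -2.94]
0.89 [-0.02  3.23 -3.79]
0.81 [-0.03  4.3  -4.57]
```

Emit:
drive_tool --claw '[-0.7, -0.7]' --pt "0 0.1 0.05" --pt "0 0.2 0.1" --yaw '[0, 0]'

```text
time: 30.88
position: [0.5102, 0.0802, 0.1401]
tcp_rot: [[-0.368, 0.929, 0.038], [0.93, 0.368, 0.012], [-0.003, 0.039, -0.999]]
force: [-10.5, -6.2, 11.1]
grip_width: 0.0195
```

```bash
python3 arc.py 1.13; python3 - <<'E'
from h import *
cv2.imwrite("pics/s20.png",cv2.resize(manip.snapshot("scene")[100:240,200:360],None,fx=4.5,fy=4.5))
cv2.imwrite("pics/w20.png",manip.snapshot("wrist"))
E
```

```text
q est 1.201 r 0.1625 F [-10.5  -6.2  11.1] w 0.01950745800031106 tilt [ 0.038  0.012 -0.999] t 30.88
1.13 [-0.01  0.47 -1.09]
```

View pics/s20.png

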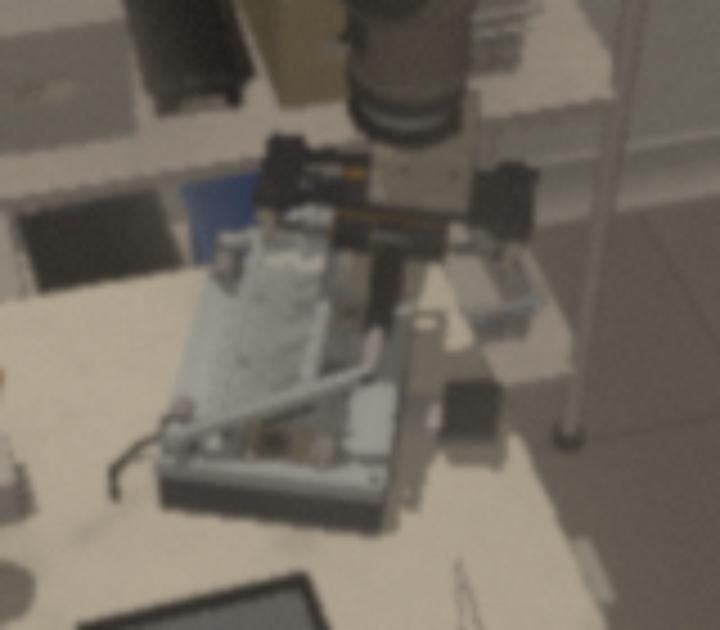

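View pics/w20.png

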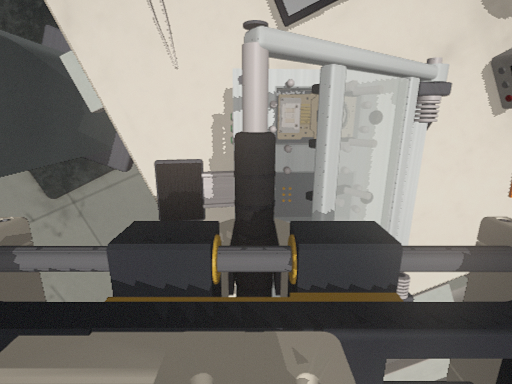

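```bash
cat > arc2.py <<'E'
from h import *
import sys
a=np.radians(21.3); X=np.array([np.cos(a),np.sin(a),0])
o=manip.get_obs();R=np.array(o["tcp_rot"]);p=np.array(o["position"])
h=lambda q:.165*(-X*np.cos(1.75-q)+np.array([0,0,np.sin(1.75-q)]))
q0=float(sys.argv[1])
print("p",p.round(4),"F",np.round(o["force"],1),"radial(out)",round(float(np.dot(o["force"],h(q0)/.165)),1),"w",round(o["grip_width"],4),"tilt",np.round(R[:,2],3),"t",round(o["time"],2))
for q in map(float,sys.argv[2:]): print(q,np.round(R.T@(h(q)-h(q0))*100,2))
E
python3 arc2.py 1.2 1.15 1.1 1.04 .98 .92
```

```text
p [0.5101 0.0802 0.14  ] F [-7.3 -4.8  9. ] radial(out) 12.0 w 0.0195 tilt [ 0.038  0.012 -0.999] t 30.98
1.15 [-0.    0.48 -0.67]
1.1 [-0.01  0.98 -1.32]
1.04 [-0.01  1.64 -2.07]
0.98 [-0.02  2.33 -2.77]
0.92 [-0.02  3.07 -3.43]
```

Emit:
drive_tool --claw '[-0.7, -0.7, -0.7, -0.7]' --pt "0 0.43 -0.7" --pt "0 0.93 -1.35" --pt "0 1.6 -2.1" --pt "0 2.3 -2.8" --yaw '[0, 0, 0, 0]'

```text
time: 31.48
position: [0.5318, 0.0886, 0.1687]
tcp_rot: [[-0.367, 0.929, 0.039], [0.93, 0.367, 0.012], [-0.003, 0.041, -0.999]]
force: [9.3, 1.1, -9.6]
grip_width: 0.0192
```

```bash
python3 arc2.py .98 .92 .86 .8 .74 .68
```

```text
p [0.5318 0.0886 0.1687] F [ 9.3  1.1 -9.6] radial(out) -13.3 w 0.0192 tilt [ 0.039  0.012 -0.999] t 31.48
0.92 [-0.01  0.74 -0.66]
0.86 [-0.01  1.51 -1.27]
0.8 [-0.02  2.33 -1.84]
0.74 [-0.02  3.17 -2.36]
0.68 [-0.03  4.04 -2.82]
```

Emit:
drive_tool --claw '[-0.7, -0.7, -0.7, -0.7, -0.7]' --pt "0 0.78 -0.6" --pt "0 1.56 -1.2" --pt "0 2.4 -1.77" --pt "0 3.25 -2.28" --pt "0 4.1 -2.73" --yaw '[0, 0, 0, 0, 0]'

```text
time: 32.1
position: [0.5694, 0.1032, 0.1981]
tcp_rot: [[-0.367, 0.929, 0.04], [0.93, 0.367, 0.012], [-0.004, 0.041, -0.999]]
force: [2.0, -3.0, -0.2]
grip_width: 0.0193
```

```bash
python3 arc2.py .68 .61 .54 .47 .40 .33
```

```text
p [0.5694 0.1032 0.1981] F [ 2.  -3.  -0.2] radial(out) -0.5 w 0.0193 tilt [ 0.04   0.012 -0.999] t 32.1
0.61 [-0.01  1.05 -0.48]
0.54 [-0.01  2.14 -0.88]
0.47 [-0.02  3.24 -1.2 ]
0.4 [-0.02  4.37 -1.45]
0.33 [-0.03  5.51 -1.61]
```

Emit:
drive_tool --claw '[-0.7, -0.7, -0.7, -0.7, -0.7]' --pt "0 1.05 -0.48" --pt "0 2.14 -0.88" --pt "0 3.24 -1.2" --pt "0 4.37 -1.45" --pt "0 5.5 -1.6" --yaw '[0, 0, 0, 0, 0]'

```text
time: 32.72
position: [0.6205, 0.1231, 0.2165]
tcp_rot: [[-0.367, 0.929, 0.04], [0.93, 0.367, 0.011], [-0.004, 0.041, -0.999]]
force: [0.8, -3.9, 2.4]
grip_width: 0.0193
```

```bash
python3 arc2.py .33 .26 .19 .12 .06 .0
```

```text
p [0.6205 0.1231 0.2165] F [ 0.8 -3.9  2.4] radial(out) 2.4 w 0.0193 tilt [ 0.04   0.011 -0.999] t 32.73
0.26 [-0.01  1.15 -0.09]
0.19 [-0.01  2.31 -0.09]
0.12 [-0.02  3.46 -0.02]
0.06 [-0.02  4.44  0.11]
0.0 [-0.02  5.41  0.3 ]
```

Emit:
drive_tool --claw '[-0.7, -0.7, -0.7, -0.7, -0.7]' --pt "0 1.1 -0.1" --pt "0 2.2 -0.1" --pt "0 3.3 0" --pt "0 4.2 0.1" --pt "0 4.7 0.2" --yaw '[0, 0, 0, 0, 0]'

```text
time: 33.35
position: [0.6646, 0.1404, 0.2162]
tcp_rot: [[-0.367, 0.929, 0.039], [0.93, 0.367, 0.011], [-0.004, 0.041, -0.999]]
force: [0.4, -3.0, -0.5]
grip_width: 0.0192
```

```bash
python3 arc2.py .03 0;python3 - <<'E'
from h import *
cv2.imwrite("pics/s21.png",cv2.resize(manip.snapshot("scene")[60:230,200:360],None,fx=3.5,fy=3.5))
E
```

```text
p [0.6646 0.1404 0.2162] F [ 0.4 -3.  -0.5] radial(out) -0.6 w 0.0192 tilt [ 0.039  0.011 -0.999] t 33.35
0.0 [-0.    0.48  0.1 ]
```

View pics/s21.png

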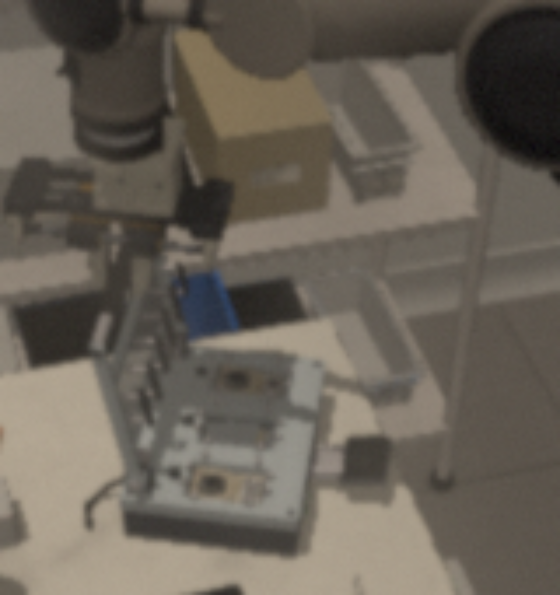

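Emit:
drive_tool --claw '[-0.3, 0.0, 0.1, 0.1, 0.1]' --pt "0 0.1 0" --pt "0 0.1 0" --pt "0 0.1 -1" --pt "0 0 -5" --pt "0 0 -10" --yaw '[0, 0, 0, 0, 0]'

```text
time: 34.02
position: [0.6603, 0.1396, 0.3171]
tcp_rot: [[-0.367, 0.929, 0.038], [0.93, 0.367, 0.011], [-0.003, 0.04, -0.999]]
force: [0.6, 1.0, -0.6]
grip_width: 0.0504
```

```bash
python3 - <<'E'
from h import *
go([.64,.13,.33],xdir=201.3)
cv2.imwrite("pics/w22.png",manip.snapshot("wrist"))
E
```

```text
pos [0.6603 0.1396 0.3171] delta cm [-0.15 -2.18 -1.38] yaw -89.7 q6 -16 xdir 111.6 t 34.0 w 0.0504 F [ 0.6  1.  -0.6]
```

View pics/w22.png

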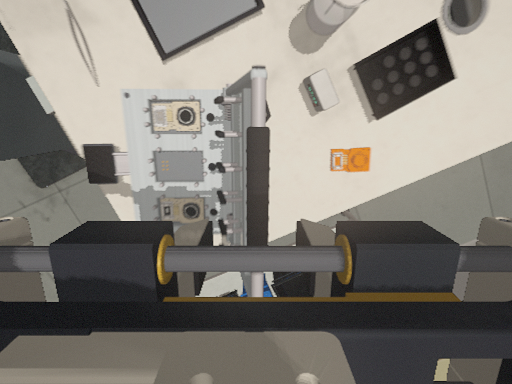

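```bash
python3 - <<'E'
from h import *
im=cv2.imread("pics/w22.png");cv2.imwrite("pics/c22.png",cv2.resize(im[85:230,115:255],None,fx=4,fy=4,interpolation=cv2.INTER_CUBIC))
E
```

```text
(no output)
```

View pics/c22.png

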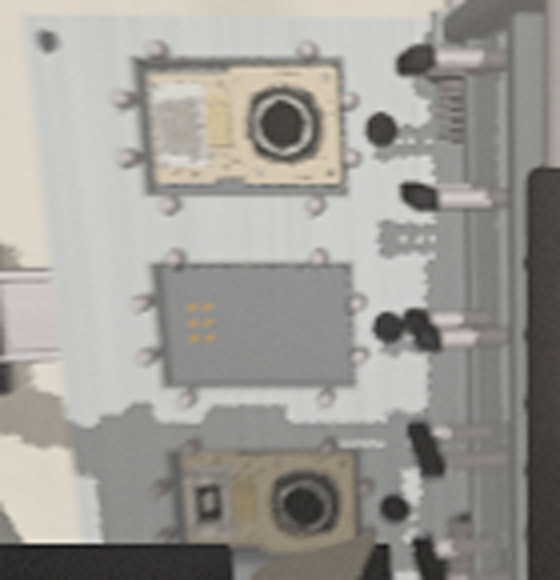

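```bash
python3 - <<'E'
from h import *
go([.442,.0525,.30],xdir=201.3)
E
```

```text
pos [0.662  0.1397 0.3262] delta cm [-1.000e-02 -2.377e+01  1.380e+00] yaw -89.7 q6 -16 xdir 111.6 t 34.1 w 0.0503 F [-1.8 -0.   5.3]
```

Emit:
drive_tool --claw '[-1, -1, -1, -1, -1]' --pt "0 -5 0" --pt "0 -10 0" --pt "0 -15 0" --pt "0 -20 0" --pt "0 -23.8 1" --yaw '[-10, -20, -30, -40, -50]'

```text
time: 34.7
position: [0.44, 0.0521, 0.3051]
tcp_rot: [[-0.949, 0.31, 0.055], [0.311, 0.95, 0.013], [-0.048, 0.029, -0.998]]
force: [1.0, -0.7, -0.1]
grip_width: 0.0051
```

```bash
python3 - <<'E'
from h import *
go([.442,.0525,.14],xdir=201.3)
E
```

```text
pos [0.44   0.0521 0.3051] delta cm [ 0.62 -0.38 16.5 ] yaw -39.4 q6 -76 xdir 161.9 t 34.7 w 0.0051 F [ 1.  -0.7 -0.1]
```

Emit:
drive_tool --claw '[-1, -1, -1, -1, -1]' --pt "0.6 -0.4 3" --pt "0.6 -0.4 7" --pt "0.6 -0.4 11" --pt "0.6 -0.4 14" --pt "0.6 -0.4 16.5" --yaw '[-10, -20, -30, -39.4, -39.4]'

```text
time: 35.33
position: [0.4422, 0.0525, 0.1397]
tcp_rot: [[-0.929, -0.365, 0.056], [-0.365, 0.931, 0.013], [-0.057, -0.009, -0.998]]
force: [-0.3, 0.2, -0.2]
grip_width: 0.0005
```

Emit:
drive_tool --claw '[-1]' --pt "0 0 0" --yaw '[0]'

```text
time: 35.45
position: [0.4414, 0.0527, 0.1391]
tcp_rot: [[-0.93, -0.365, 0.054], [-0.364, 0.931, 0.013], [-0.055, -0.007, -0.998]]
force: [-0.1, -0.5, -0.8]
grip_width: 0.0003
```

```bash
python3 - <<'E'
from h import *
go([.442,.0525,.06],xdir=201.3)
print(np.round(manip.get_obs()["tcp_rot"],3))
cv2.imwrite("pics/w23.png",manip.snapshot("wrist"))
cv2.imwrite("pics/s23.png",cv2.resize(manip.snapshot("scene")[100:240,200:360],None,fx=4.5,fy=4.5))
E
```

```text
pos [0.4414 0.0527 0.1391] delta cm [0.38 0.02 7.9 ] yaw 0.1 q6 -116 xdir -158.6 t 35.5 w 0.0003 F [-0.1 -0.5 -0.8]
[[-0.93  -0.365  0.054]
 [-0.364  0.931  0.013]
 [-0.055 -0.007 -0.998]]
```

View pics/w23.png

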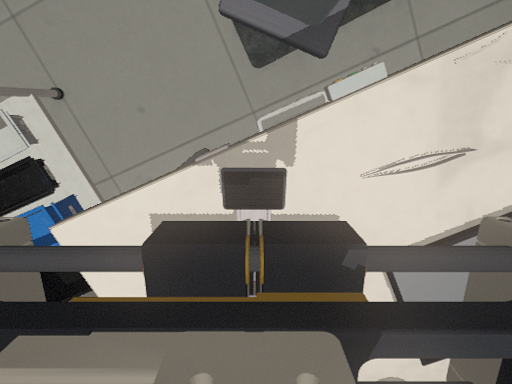

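View pics/s23.png

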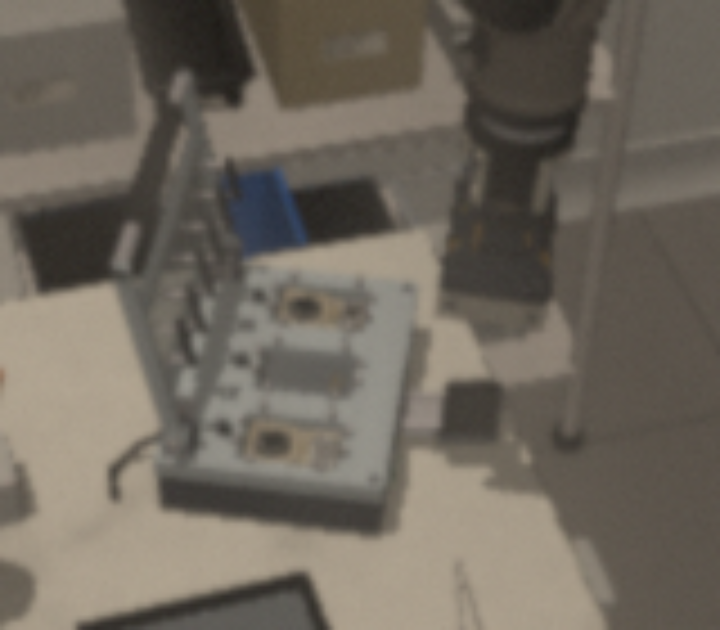

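```bash
python3 - <<'E'
from h import *
o=manip.get_obs();p=np.array(o["position"]);R=np.array(o["tcp_rot"])
for uv in [(222,168),(287,168),(286,209),(222,209),(254,188)]: print(pt("wrist",*uv,.042,o))
go([.443,.053,.034],xdir=201.3)
E
```

```text
[0.43821784 0.01628035 0.042     ]
[0.41522809 0.07455963 0.042     ]
[0.45448884 0.09053682 0.042     ]
[0.47832976 0.03036399 0.042     ]
[0.44568581 0.0523699  0.042     ]
pos [0.4428 0.0526 0.1408] delta cm [ 0.59  0.13 10.66] yaw 0.1 q6 -116 xdir -158.6 t 35.5 w 0.0005 F [-0.3 -0.3  0.9]
```

Emit:
drive_tool --claw '[-1, -1, -1, -1]' --pt "0.5 0.1 4" --pt "0.5 0.1 8" --pt "0.55 0.1 9.8" --pt "0.55 0.1 9.8" --yaw '[0, 0, 0, 0]'

```text
time: 36.05
position: [0.4432, 0.0528, 0.0429]
tcp_rot: [[-0.929, -0.365, 0.057], [-0.364, 0.931, 0.013], [-0.058, -0.009, -0.998]]
force: [0.1, -0.0, 0.7]
grip_width: 0.0004
```

```bash
python3 - <<'E'
from h import *
for z in (.034,.03,.02,.01): go([.443,.053,z],xdir=201.3)
E
```

```text
pos [0.4432 0.0528 0.0429] delta cm [0.06 0.04 0.89] yaw 0.1 q6 -116 xdir -158.6 t 36.0 w 0.0004 F [ 0.1 -0.   0.7]
pos [0.4432 0.0528 0.0429] delta cm [0.08 0.04 1.29] yaw 0.1 q6 -116 xdir -158.6 t 36.0 w 0.0004 F [ 0.1 -0.   0.7]
pos [0.4432 0.0528 0.0429] delta cm [0.14 0.05 2.29] yaw 0.1 q6 -116 xdir -158.6 t 36.0 w 0.0004 F [ 0.1 -0.   0.7]
pos [0.4432 0.0528 0.0429] delta cm [0.2  0.06 3.29] yaw 0.1 q6 -116 xdir -158.6 t 36.0 w 0.0004 F [ 0.1 -0.   0.7]
```

Emit:
drive_tool --claw '[-1, -1, -1, -1]' --pt "0.05 0 0.7" --pt "0.1 0 1.3" --pt "0.12 0 1.8" --pt "0.15 0 2.3" --yaw '[0, 0, 0, 0]'

```text
time: 36.55
position: [0.4426, 0.0521, 0.0202]
tcp_rot: [[-0.929, -0.365, 0.057], [-0.365, 0.931, 0.012], [-0.057, -0.009, -0.998]]
force: [-4.9, -4.8, 8.0]
grip_width: 0.0005
```

Emit:
drive_tool --claw '[-1, -1, -1]' --pt "0 0 0.4" --pt "0 0 0.7" --pt "0 0 0.9" --yaw '[0, 0, 0]'

```text
time: 36.92
position: [0.4423, 0.0519, 0.0117]
tcp_rot: [[-0.929, -0.365, 0.056], [-0.365, 0.931, 0.012], [-0.056, -0.009, -0.998]]
force: [-4.9, -3.6, 10.9]
grip_width: 0.0004
```

Emit:
drive_tool --claw '[-1, -1]' --pt "0 0 0.15" --pt "0 0 0.25" --yaw '[0, 0]'

```text
time: 37.17
position: [0.4424, 0.0518, 0.01]
tcp_rot: [[-0.929, -0.365, 0.056], [-0.365, 0.931, 0.012], [-0.056, -0.01, -0.998]]
force: [-4.5, -1.5, 10.9]
grip_width: 0.0007
```

Not at the stop yet by force; push on in small steps.

Emit:
drive_tool --claw '[-1, -1]' --pt "0 0 0.15" --pt "0 0 0.3" --yaw '[0, 0]'

```text
time: 37.42
position: [0.4425, 0.0518, 0.0085]
tcp_rot: [[-0.929, -0.366, 0.057], [-0.366, 0.931, 0.012], [-0.057, -0.01, -0.998]]
force: [-10.2, -2.5, 31.0]
grip_width: 0.0003
```

Emit:
drive_tool --claw '[-1, -1]' --pt "0 0 0.15" --pt "0 0 0.25" --yaw '[0, 0]'

```text
time: 37.67
position: [0.4426, 0.0518, 0.0082]
tcp_rot: [[-0.929, -0.366, 0.058], [-0.366, 0.931, 0.011], [-0.058, -0.011, -0.998]]
force: [-12.1, -0.4, 38.3]
grip_width: 0.0003
```

Emit:
drive_tool --claw '[-1, -1]' --pt "0 0 0.15" --pt "0 0 0.2" --yaw '[0, 0]'

```text
time: 37.92
position: [0.4426, 0.0518, 0.0084]
tcp_rot: [[-0.929, -0.366, 0.06], [-0.366, 0.93, 0.011], [-0.06, -0.011, -0.998]]
force: [-9.9, -1.9, 35.2]
grip_width: 0.0005
```

Emit:
drive_tool --claw '[-1, -1]' --pt "0 0 0.08" --pt "0 0 0.08" --yaw '[0, 0]'

```text
time: 38.17
position: [0.4425, 0.0518, 0.009]
tcp_rot: [[-0.928, -0.366, 0.06], [-0.367, 0.93, 0.011], [-0.06, -0.012, -0.998]]
force: [-6.4, -1.0, 18.9]
grip_width: 0.0002
```

```bash
python3 - <<'E'
from h import *
print(manip.get_obs()["force"])
cv2.imwrite("pics/s24.png",cv2.resize(manip.snapshot("scene")[100:240,200:360],None,fx=4.5,fy=4.5))
cv2.imwrite("pics/t24.png",cv2.resize(manip.snapshot("top")[95:245,230:350],None,fx=4,fy=4))
E
```

```text
[-6.41479371 -1.00087372 18.90910155]
```

View pics/s24.png

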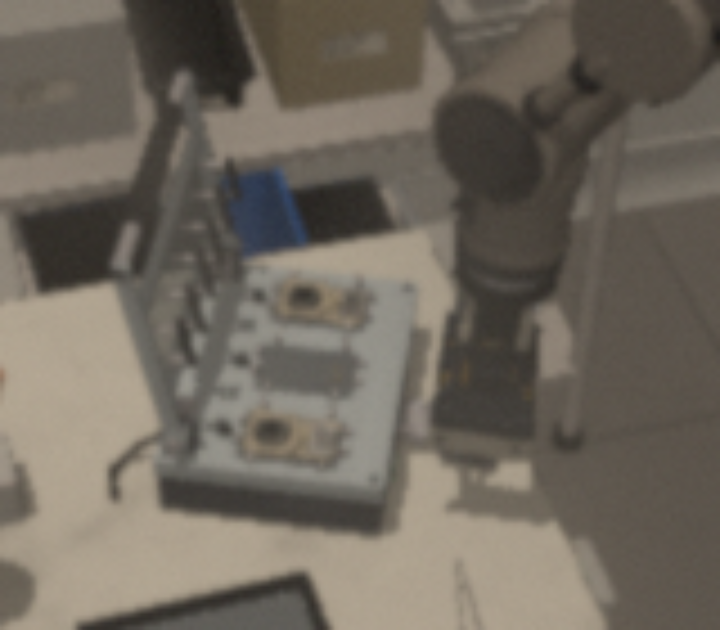

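View pics/t24.png

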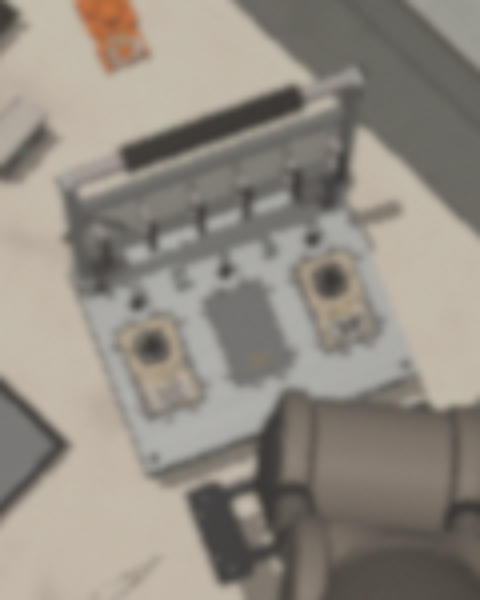

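Emit:
drive_tool --claw '[-1, -1, -1, -1, -1]' --pt "0 0 -0.7" --pt "0 0 -1.5" --pt "0 0 -2.3" --pt "0 0 -4" --pt "0 0 -8" --yaw '[0, 0, 0, 0, 0]'

```text
time: 38.9
position: [0.4362, 0.0509, 0.0885]
tcp_rot: [[-0.929, -0.366, 0.056], [-0.366, 0.93, 0.011], [-0.056, -0.01, -0.998]]
force: [0.9, 0.8, 0.7]
grip_width: 0.0003
```

```bash
python3 - <<'E'
from h import *
go([.5885,.0315,.16],xdir=201.3)
go([.537,.1673,.16],xdir=201.3)
E
```

```text
pos [0.4362 0.0509 0.0885] delta cm [-13.84  -7.46  -6.31] yaw 0.2 q6 -116 xdir -158.5 t 38.9 w 0.0003 F [0.9 0.8 0.7]
pos [0.4362 0.0509 0.0885] delta cm [-14.03   7.06  -6.45] yaw 0.2 q6 -116 xdir -158.5 t 38.9 w 0.0003 F [0.9 0.8 0.7]
```

Emit:
drive_tool --claw '[0, 0.2, 0.2, 0.2, 0.2]' --pt "0 0 -5" --pt "-4 2 -7.5" --pt "-8 4 -7" --pt "-12 6 -6.5" --pt "-14 7 -6.4" --yaw '[0, 0, 0, 0, 0]'

```text
time: 39.52
position: [0.5375, 0.1681, 0.1591]
tcp_rot: [[-0.928, -0.368, 0.055], [-0.368, 0.93, 0.011], [-0.055, -0.01, -0.998]]
force: [0.6, -0.7, 0.6]
grip_width: 0.0456
```

Emit:
drive_tool --claw '[0.2, 0.2]' --pt "0 0 0" --pt "0 0 0" --yaw '[0, 0]'

```text
time: 39.78
position: [0.5366, 0.1676, 0.1587]
tcp_rot: [[-0.928, -0.368, 0.053], [-0.368, 0.93, 0.011], [-0.053, -0.01, -0.999]]
force: [-0.2, -0.2, 0.1]
grip_width: 0.055
```

```bash
python3 - <<'E'
from mods import *
go([.537,.1673,.16],xdir=201.3)
o=manip.get_obs(); im=manip.snapshot("wrist"); cv2.imwrite("pics/w25.png",im)
print(np.round(o["tcp_rot"],3)[:,2]); 
E
```

```text
pos [0.5366 0.1676 0.1587] delta cm [-0.04 -0.04 -0.13] yaw 0.3 q6 -102 xdir -158.4 t 39.8 w 0.055 F [-0.2 -0.2  0.1]
[ 0.053  0.011 -0.999]
```

View pics/w25.png

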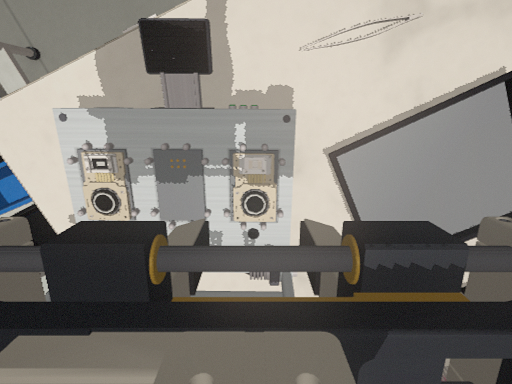

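```bash
python3 - <<'E'
from mods import *
go([.5373,.1673,.075],xdir=201.3)
E
```

```text
pos [0.5366 0.1674 0.1589] delta cm [0.39 0.05 8.38] yaw 0.3 q6 -102 xdir -158.4 t 39.8 w 0.055 F [ 0.2 -0.4 -0.7]
```

Emit:
drive_tool --claw '[0.2, 0.2, 0.2, 0.2]' --pt "-0.15 0 4" --pt "-0.3 0 7" --pt "-0.5 -0.1 8.3" --pt "-0.5 -0.1 8.3" --yaw '[0.3, 0.3, 0.3, 0.3]'

```text
time: 40.33
position: [0.5459, 0.1687, 0.0762]
tcp_rot: [[-0.931, -0.362, 0.053], [-0.362, 0.932, 0.011], [-0.053, -0.009, -0.999]]
force: [0.6, 0.5, -0.9]
grip_width: 0.055
```

```bash
python3 - <<'E'
from mods import *
go([.5373,.1673,.055],xdir=201.3)
im=manip.snapshot("wrist"); cv2.imwrite("pics/w26.png",cv2.resize(im[100:310,130:360],None,fx=3,fy=2.8))
E
```

```text
pos [0.5459 0.1687 0.0762] delta cm [0.96 0.2  2.07] yaw -0.1 q6 -102 xdir -158.8 t 40.3 w 0.055 F [ 0.6  0.5 -0.9]
```

View pics/w26.png

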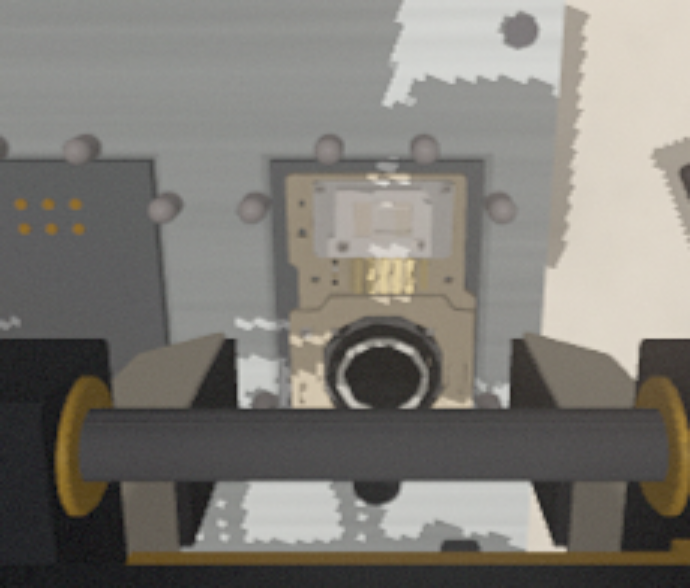

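Emit:
drive_tool --claw '[0.2, 0.2, 0.2, 0.2, 0.2]' --pt "0.85 0.2 0" --pt "0.85 0.2 0" --pt "0.9 0.2 1.2" --pt "0.95 0.2 2.0" --pt "0.95 0.2 2.0" --yaw '[0, 0, 0, 0, 0]'

```text
time: 41.0
position: [0.5373, 0.1674, 0.0553]
tcp_rot: [[-0.931, -0.362, 0.052], [-0.362, 0.932, 0.011], [-0.052, -0.009, -0.999]]
force: [0.6, 0.9, 0.3]
grip_width: 0.0554
```

```bash
python3 - <<'E'
from mods import *
go([.5373,.1673,.055],xdir=201.3)
E
```

```text
pos [0.5373 0.1674 0.0553] delta cm [ 0.   -0.01  0.03] yaw -0.1 q6 -102 xdir -158.8 t 41.0 w 0.0554 F [0.6 0.9 0.3]
```

Emit:
drive_tool --claw '[0.0, -0.2, -0.2, -0.2]' --pt "0 0 0" --pt "0 0 0" --pt "0 0 0" --pt "0 0 0" --yaw '[0, 0, 0, 0]' --force 15

```text
time: 41.5
position: [0.5373, 0.1674, 0.0554]
tcp_rot: [[-0.931, -0.362, 0.052], [-0.362, 0.932, 0.011], [-0.053, -0.009, -0.999]]
force: [0.1, -0.3, -0.6]
grip_width: 0.0408
```

Emit:
drive_tool --claw '[-0.2, -0.2, -0.2, -0.2]' --pt "0 0 -1.5" --pt "0 0 -4" --pt "0 0 -7" --pt "0 0 -7.5" --yaw '[0, 0, 0, 0]'

```text
time: 42.0
position: [0.5348, 0.1669, 0.1333]
tcp_rot: [[-0.93, -0.362, 0.058], [-0.362, 0.932, 0.011], [-0.058, -0.01, -0.998]]
force: [-0.6, -0.3, 0.7]
grip_width: 0.0409
```

```bash
python3 - <<'E'
from mods import *
go([.515,.379,.12],xdir=226.8)
im=manip.snapshot("wrist"); cv2.imwrite("pics/w27.png",im)
E
```

```text
pos [0.5348 0.1669 0.1333] delta cm [-5.76 20.5   1.46] yaw -25.5 q6 -102 xdir -158.7 t 42.0 w 0.0409 F [-0.6 -0.3  0.7]
```

View pics/w27.png

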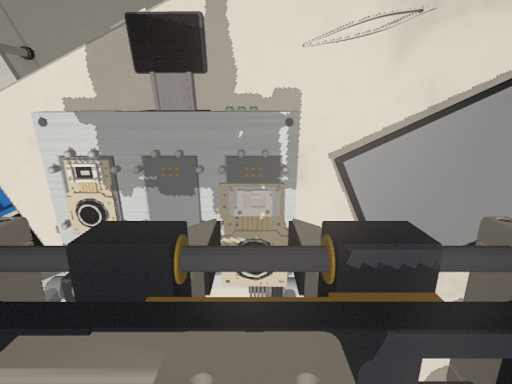

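```bash
python3 - <<'E'
from mods import *
go([.500,.336,.10],xdir=227)
E
```

```text
pos [0.5343 0.1668 0.1325] delta cm [-2.75 17.04  3.24] yaw -25.7 q6 -102 xdir -158.7 t 42.0 w 0.0408 F [-0.1 -0.3  0.2]
```

Emit:
drive_tool --claw '[-0.2, -0.2, -0.2, -0.2, -0.2]' --pt "-0.7 4.5 0" --pt "-1.4 9 0" --pt "-2 13 0.5" --pt "-2.75 17 2" --pt "-2.75 17 3.2" --yaw '[-6, -12, -18, -25.7, -25.7]'

```text
time: 42.68
position: [0.4986, 0.3377, 0.0986]
tcp_rot: [[-0.679, -0.733, 0.054], [-0.733, 0.68, 0.011], [-0.045, -0.032, -0.998]]
force: [0.1, -1.1, -1.8]
grip_width: 0.041
```

Emit:
drive_tool --claw '[-0.2]' --pt "0 0 0" --yaw '[0]'

```text
time: 42.8
position: [0.4976, 0.3368, 0.0968]
tcp_rot: [[-0.679, -0.732, 0.051], [-0.733, 0.68, 0.009], [-0.041, -0.031, -0.999]]
force: [0.5, -0.2, -0.8]
grip_width: 0.041
```

```bash
python3 - <<'E'
from mods import *
go([.500,.336,.025],xdir=227)
im=manip.snapshot("wrist"); cv2.imwrite("pics/w28.png",im)
E
```

```text
pos [0.4976 0.3368 0.0968] delta cm [ 0.19 -0.01  7.18] yaw 0.2 q6 -109 xdir -132.8 t 42.8 w 0.041 F [ 0.5 -0.2 -0.8]
```

View pics/w28.png

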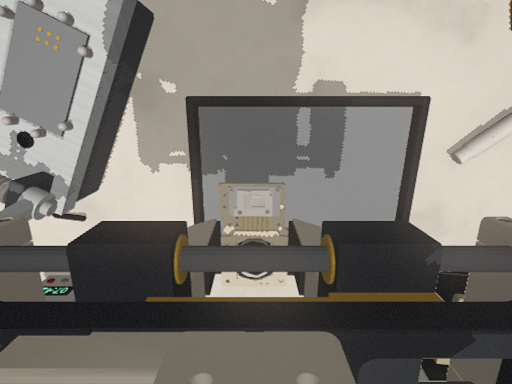

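Emit:
drive_tool --claw '[-0.2, -0.2, -0.2, -0.2]' --pt "0.15 0 3" --pt "0.25 0 6" --pt "0.3 0 8.5" --pt "0.3 0 8.8" --yaw '[0, 0, 0, 0]'

```text
time: 43.35
position: [0.5, 0.334, 0.0082]
tcp_rot: [[-0.681, -0.731, 0.049], [-0.731, 0.682, 0.008], [-0.039, -0.03, -0.999]]
force: [-1.2, -0.2, -0.1]
grip_width: 0.0408
```

```bash
python3 - <<'E'
from mods import *
go([.500,.336,-.002],xdir=227)
E
```

```text
pos [0.5    0.334  0.0082] delta cm [-0.1   0.17  1.02] yaw 0.0 q6 -109 xdir -133.0 t 43.4 w 0.0408 F [-1.2 -0.2 -0.1]
```

Emit:
drive_tool --claw '[-0.2, -0.2, -0.2]' --pt "0 0 0.6" --pt "0 0 0.9" --pt "0 0 1.0" --yaw '[0, 0, 0]'

```text
time: 43.72
position: [0.5008, 0.3342, -0.0012]
tcp_rot: [[-0.681, -0.73, 0.05], [-0.731, 0.682, 0.009], [-0.04, -0.031, -0.999]]
force: [-0.7, -0.7, 0.3]
grip_width: 0.041
```

Emit:
drive_tool --claw '[0, 0.15, 0.18, 0.18, 0.18]' --pt "0 0 0" --pt "0 0 0" --pt "0 0 0" --pt "0 0 -2" --pt "0 0 -7" --yaw '[0, 0, 0, 0, 0]'

```text
time: 44.35
position: [0.4958, 0.3327, 0.0671]
tcp_rot: [[-0.681, -0.731, 0.045], [-0.731, 0.682, 0.006], [-0.035, -0.029, -0.999]]
force: [0.9, 0.2, 0.3]
grip_width: 0.0542
```

```bash
python3 - <<'E'
from mods import *
go([.589,.0322,.16],xdir=201.3)
im=manip.snapshot("wrist"); cv2.imwrite("pics/w29.png",im)
E
```

```text
pos [0.4958 0.3327 0.0671] delta cm [ 15.29 -27.58  -9.04] yaw 25.7 q6 -109 xdir -133.0 t 44.4 w 0.0542 F [0.9 0.2 0.3]
```

View pics/w29.png

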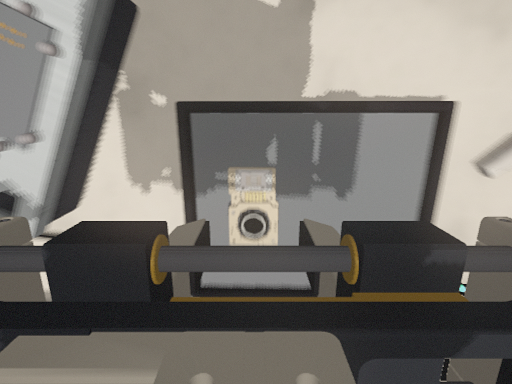

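Module 1 is back in the tray, flat (hub at 254,222). Now the second one, rising first.

Emit:
drive_tool --claw '[0.2, 0.2, 0.2, 0.2, 0.2]' --pt "0 0 -5" --pt "2 -4 -9" --pt "5 -9 -9" --pt "8 -14.5 -9" --pt "11 -20 -9" --yaw '[0, 6, 12, 18, 25]'

```text
time: 45.02
position: [0.566, 0.1157, 0.1673]
tcp_rot: [[-0.927, -0.371, 0.058], [-0.371, 0.928, 0.012], [-0.058, -0.01, -0.998]]
force: [1.1, -0.8, 0.1]
grip_width: 0.0551
```

```bash
python3 - <<'E'
from mods import *
go([.589,.0322,.14],xdir=201.3)
E
```

```text
pos [0.566  0.1157 0.1673] delta cm [ 1.13 -8.57  2.76] yaw 0.5 q6 -108 xdir -158.2 t 45.0 w 0.0551 F [ 1.1 -0.8  0.1]
```

Emit:
drive_tool --claw '[0.2, 0.2, 0.2, 0.2]' --pt "0.5 -4.5 1" --pt "1.1 -8.5 2.5" --pt "1.1 -8.5 2.7" --pt "1.1 -8.5 2.7" --yaw '[0.5, 0.5, 0.5, 0.5]'

```text
time: 45.52
position: [0.5888, 0.0334, 0.1405]
tcp_rot: [[-0.93, -0.363, 0.058], [-0.363, 0.932, 0.013], [-0.058, -0.009, -0.998]]
force: [-0.4, 0.1, 0.1]
grip_width: 0.0551
```

```bash
python3 - <<'E'
from mods import *
go([.5895,.0322,.056],xdir=201.3)
im=manip.snapshot("wrist"); cv2.imwrite("pics/w30.png",cv2.resize(im[90:310,130:380],None,fx=3,fy=2.7))
E
```

```text
pos [0.5888 0.0334 0.1405] delta cm [ 0.47 -0.06  8.44] yaw 0.0 q6 -117 xdir -158.7 t 45.5 w 0.0551 F [-0.4  0.1  0.1]
```

View pics/w30.png

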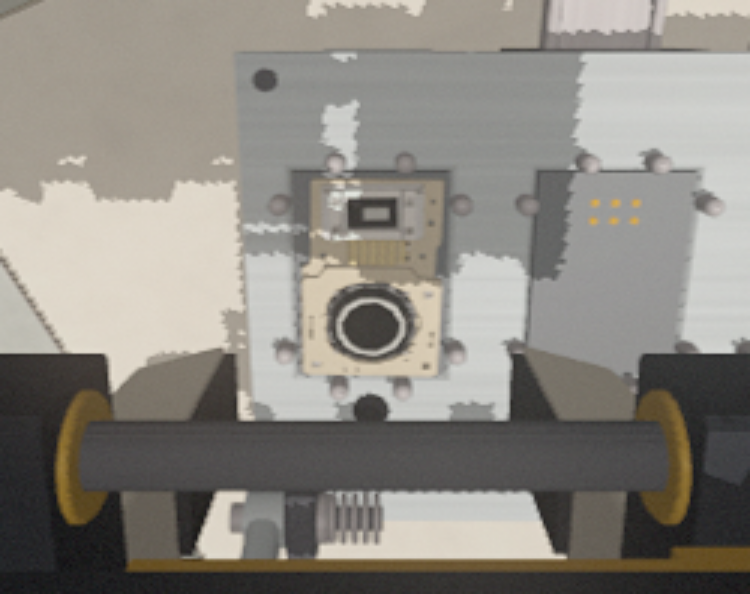

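Emit:
drive_tool --claw '[0.2, 0.2, 0.2, 0.2]' --pt "0.2 -0.05 3.5" --pt "0.4 -0.05 6" --pt "0.4 -0.05 6.5" --pt "0.4 -0.05 6.5" --yaw '[0, 0, 0, 0]'

```text
time: 46.08
position: [0.5896, 0.0336, 0.0766]
tcp_rot: [[-0.929, -0.365, 0.059], [-0.365, 0.931, 0.013], [-0.06, -0.01, -0.998]]
force: [-0.6, 0.0, 0.3]
grip_width: 0.0553
```

```bash
python3 - <<'E'
from mods import *
go([.5895,.0322,.0555],xdir=201.3)
E
```

```text
pos [0.5896 0.0336 0.0766] delta cm [ 0.18 -0.1   2.1 ] yaw 0.1 q6 -117 xdir -158.6 t 46.1 w 0.0553 F [-0.6  0.   0.3]
```

Emit:
drive_tool --claw '[0.2, 0.2, 0.2, 0.2]' --pt "0.1 -0.1 0.6" --pt "0.15 -0.1 1.5" --pt "0.18 -0.1 2.1" --pt "0.18 -0.1 2.1" --yaw '[0, 0, 0, 0]'

```text
time: 46.58
position: [0.5891, 0.0322, 0.0548]
tcp_rot: [[-0.929, -0.365, 0.058], [-0.365, 0.931, 0.013], [-0.058, -0.009, -0.998]]
force: [0.6, -0.5, 0.6]
grip_width: 0.055
```

Emit:
drive_tool --claw '[0.0, -0.2, -0.2, -0.2]' --pt "0 0 0" --pt "0 0 0" --pt "0 0 0" --pt "0 0 0" --yaw '[0, 0, 0, 0]'

```text
time: 47.08
position: [0.5892, 0.0322, 0.0549]
tcp_rot: [[-0.929, -0.365, 0.058], [-0.365, 0.931, 0.013], [-0.059, -0.009, -0.998]]
force: [0.8, -0.4, 0.7]
grip_width: 0.0407
```

Emit:
drive_tool --claw '[-0.2, -0.2, -0.2, -0.2, -0.2]' --pt "0 0 -1.5" --pt "0 0 -4" --pt "0 0 -8" --pt "0 0 -10" --pt "0 0 -10" --yaw '[0, 0, 0, 0, 0]'

```text
time: 47.7
position: [0.5845, 0.0309, 0.1574]
tcp_rot: [[-0.929, -0.365, 0.063], [-0.365, 0.931, 0.012], [-0.063, -0.012, -0.998]]
force: [-0.3, -0.1, -0.6]
grip_width: 0.0409
```

```bash
python3 - <<'E'
from mods import *
go([.4355,.396,.12],xdir=227)
im=manip.snapshot("wrist"); cv2.imwrite("pics/w31.png",im)
E
```

```text
pos [0.5845 0.0309 0.1574] delta cm [ 0.75 39.47  3.24] yaw -25.6 q6 -117 xdir -158.6 t 47.7 w 0.0409 F [-0.3 -0.1 -0.6]
```

View pics/w31.png

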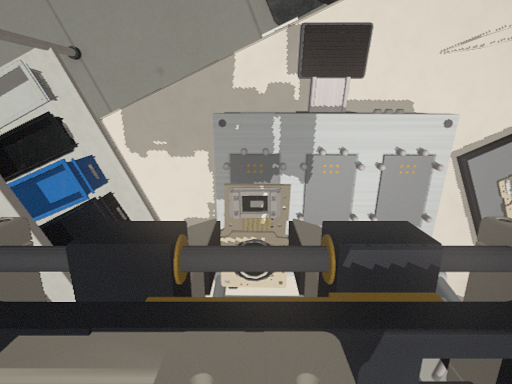

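Second module is held (grip 41 mm), all bays empty. Carry it to the tray.

Emit:
drive_tool --claw '[-0.2, -0.2, -0.2, -0.2, -0.2]' --pt "0.1 6 0" --pt "0.2 12 0" --pt "0.3 18 0" --pt "0.5 24 0" --pt "0.6 30 0" --yaw '[-4, -8, -12, -16, -20]'

```text
time: 48.38
position: [0.4669, 0.3094, 0.151]
tcp_rot: [[-0.747, -0.662, 0.058], [-0.663, 0.749, 0.011], [-0.051, -0.03, -0.998]]
force: [0.6, 0.3, 0.0]
grip_width: 0.0414
```

```bash
python3 - <<'E'
from mods import *
go([.4355,.396,.07],xdir=227)
E
```

```text
pos [0.4669 0.3094 0.151 ] delta cm [-2.98  8.81  8.  ] yaw -5.4 q6 -105 xdir -138.4 t 48.4 w 0.0414 F [0.6 0.3 0. ]
```

Emit:
drive_tool --claw '[-0.2, -0.2, -0.2, -0.2, -0.2]' --pt "-1.5 4.5 0" --pt "-3 8.8 1" --pt "-3 8.8 5" --pt "-3 8.8 8" --pt "-3 8.8 8" --yaw '[-3, -5.4, -5.4, -5.4, -5.4]'

```text
time: 49.0
position: [0.4337, 0.3947, 0.0667]
tcp_rot: [[-0.681, -0.73, 0.052], [-0.731, 0.683, 0.007], [-0.041, -0.033, -0.999]]
force: [0.0, 0.7, 0.4]
grip_width: 0.0413
```

```bash
python3 - <<'E'
from mods import *
go([.4355,.396,-.001],xdir=227)
im=manip.snapshot("wrist"); cv2.imwrite("pics/w32.png",im)
E
```

```text
pos [0.4337 0.3947 0.0667] delta cm [0.05 0.18 6.77] yaw -0.0 q6 -100 xdir -133.0 t 49.0 w 0.0413 F [0.  0.7 0.4]
```

View pics/w32.png

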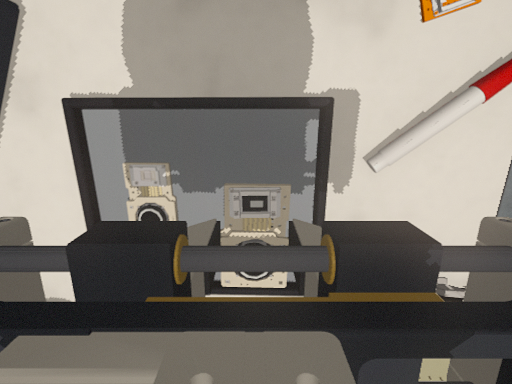

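Emit:
drive_tool --claw '[-0.2, -0.2, -0.2, -0.2]' --pt "0.05 -0.2 2.5" --pt "0.1 -0.2 5" --pt "0.1 -0.2 6" --pt "0.1 -0.2 6.2" --yaw '[0, 0, 0, 0]'

```text
time: 49.55
position: [0.4395, 0.3941, 0.0073]
tcp_rot: [[-0.682, -0.73, 0.056], [-0.73, 0.683, 0.01], [-0.045, -0.034, -0.998]]
force: [0.0, 1.2, -0.6]
grip_width: 0.0409
```

Emit:
drive_tool --claw '[-0.2, -0.2]' --pt "0 0 0" --pt "0 0 0" --yaw '[0, 0]'

```text
time: 49.8
position: [0.4401, 0.3945, 0.0085]
tcp_rot: [[-0.682, -0.73, 0.057], [-0.73, 0.683, 0.011], [-0.047, -0.034, -0.998]]
force: [0.5, -0.5, -0.8]
grip_width: 0.0414
```

Emit:
drive_tool --claw '[-0.2, -0.2, -0.2]' --pt "0 0 0.5" --pt "0 0 0.9" --pt "0 0 1.0" --yaw '[0, 0, 0]'

```text
time: 50.18
position: [0.4404, 0.3944, -0.0019]
tcp_rot: [[-0.682, -0.73, 0.057], [-0.73, 0.683, 0.01], [-0.046, -0.034, -0.998]]
force: [-1.7, -1.4, 3.2]
grip_width: 0.0409
```

Emit:
drive_tool --claw '[0, 0.15, 0.18, 0.18, 0.18]' --pt "0 0 0" --pt "0 0 0" --pt "0 0 0" --pt "0 0 -2" --pt "0 0 -7" --yaw '[0, 0, 0, 0, 0]'

```text
time: 50.8
position: [0.4351, 0.3926, 0.0665]
tcp_rot: [[-0.682, -0.73, 0.052], [-0.73, 0.683, 0.007], [-0.041, -0.033, -0.999]]
force: [-0.1, 0.1, 1.9]
grip_width: 0.0541
```

Emit:
drive_tool --claw '[0.2, 0.2, 0.2, 0.2, 0.2]' --pt "0 0 -5" --pt "-3 0 -10" --pt "-6 0 -15" --pt "-8 0 -18" --pt "-8 0 -18" --yaw '[0, 0, 0, 0, 0]'

```text
time: 51.42
position: [0.4815, 0.451, 0.2521]
tcp_rot: [[-0.681, -0.73, 0.057], [-0.73, 0.683, 0.011], [-0.047, -0.034, -0.998]]
force: [-0.7, -0.2, -0.8]
grip_width: 0.0556
```

```bash
python3 - <<'E'
from mods import *
go([.4355,.396,-.001],xdir=227)
o=manip.get_obs();im=manip.snapshot("wrist"); cv2.imwrite("pics/w33.png",im)
c=np.array([467.5,366]);x=np.array([.682,.731]);y=np.array([-.731,.682])
for r,a in mods(im,o,box=(150,20,340,190)): d=np.array(r)-c; print("tray xy",d@x,d@y)
cv2.imwrite("pics/s33.png",manip.snapshot("scene")); cv2.imwrite("pics/t33.png",manip.snapshot("top"))
E
```

```text
pos [0.4815 0.451  0.2521] delta cm [ 8.34  0.46 24.95] yaw -0.0 q6 -100 xdir -133.0 t 51.4 w 0.0556 F [-0.7 -0.2 -0.8]
uv [254. 103.] centre mm [439.7 394.3] size [67.  42.5] long dir 46.8
uv [193. 112.] centre mm [499.9 334.3] size [67.2 42.4] long dir 46.9
uv [251. 117.] centre mm [455.3 385.5] size [228.4 283.4] long dir 136.4
tray xy 1.6994242858886688 39.61874374389649
tray xy -1.0595827941894491 -45.30847161865234
tray xy 5.914751159667968 22.18051321411133
```

View pics/w33.png

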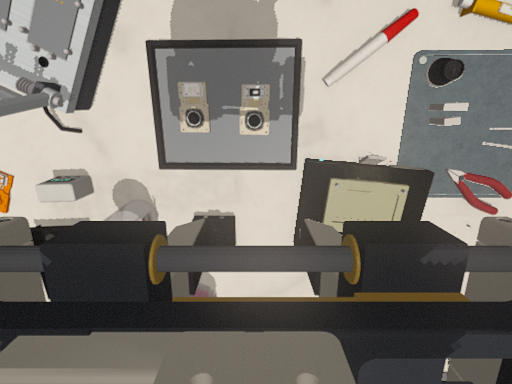

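View pics/s33.png

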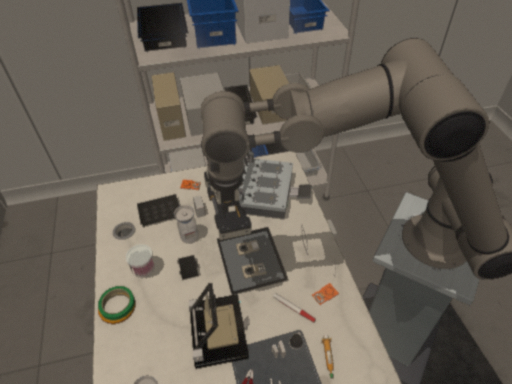

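```bash
python3 - <<'E'
from h import *
print(manip.get_obs()["joint_vel"].__len__(), np.abs(manip.get_obs()["joint_vel"]).max()); print(manip.close_job())
E
```

```text
6 0.011937202280293054
the job is handed in; nothing more can be done
None
```

I ran the whole sequence and handed the job in at about 51 s. The hand-in gives no verdict.

- **Loading:** only two modules were present. I laid one in the left bay and one in the right, sticks toward the hinge.
- **Press:** I gripped the handle and pulled the frame down until the force rose sharply, then held it there for about 3 s at roughly 18–25 N. I led it back up at about 0.4–0.7 rad/s and released it at the top. Afterwards the wrist picture showed both modules sunk in the wells.
- **Pedal:** I pushed the pedal until the force showed its stop (peak about 38 N). The pictures showed both modules raised.
- **Back in the tray:** the last wrist measurement put the modules flat and parallel, about 2 mm from the tray centre in x and at +40 and −45 mm in y. The timer, pump bottle and tweezers were where they started as far as the pictures show. The pedal was seen back up.

**What disagreed or was not checked:**
- **Fingertips:** they behaved as if they were about 10 mm behind the reported TCP, not 22 mm ahead. My first grasp closed above the module, so I measured the true height by touching the tray liner.
- **Handle slip:** the handle slid about 6 mm between the fingers near the press stop.
- **Tool tilt:** the tool axis drifted to about 0.06 rad off vertical. The final pictures show the modules flat anyway.
- **Press frame at the end:** it was last clearly seen up just before hand-in, with the arm partly covering it in the final scene view.

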